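# Lock a phone-clamp bracket under the retaining bar of its curing cradle

## Task

The pads on this phone-clamp bracket have just been bonded and it must cure held down. Set the black H-shaped bracket that lies beside the cradle flat in the blue nest of the cradle, lay the aluminium retaining bar over it across the two dark posts with its thick end slid fully home under the roof of the keeper post, and swing the red-knobbed latch right across the thin tongue at the bar's other end until it stops. Leave the other things on the bench as they are.

Things in the scene. Friction and masses are not known exactly. Their poses are not given: they have to be found in the camera images.
- cradle: Curing cradle fixed to the bench: steel plate 140 (x) x 250 (y) mm on rubber feet, top at z 22 mm; origin on the bench under the plate's centre. Blue nest for the bracket in the middle; a dark steel post at each end (keeper -y, latch post +y). The bar goes along the cradle's y axis from post to post, above the bracket.
- keeper (a point): Middle of the keeper post's seat (cradle 0, -96, 58 mm), axes as the cradle. Post y -117 to -75. Cheeks leave a channel 27.6 mm wide along y, their tops flare out to z 79. Roof over y -117 to -98, underside at z 72, top 80; channel open above from y -98 to -75. End wall face at y -111 stops the bar.
- latch_seat (a point): Middle of the latch post's seat (cradle 0, 96, 58 mm), axes as the cradle. Post y 75 to 117; channel 27.6 mm wide along y between cheeks that reach only z 64, open at both ends.
- nest (a point): Centre of the nest's floor (cradle frame 0, 0, 22 mm), axes as the cradle. Blue side cheeks at y 36 to 52 and -52 to -36, inner faces at x +-32; blue end stops inner faces at y +-50; flared lips up to z 44. Nothing stands within y +-36, so the fingers have room beside the bracket's spine.
- bar_home (a point): Where the bar's origin is when the bar is fully home (cradle frame 0, 0, 52 mm), axes as the cradle: bar y along cradle y.
- latch (a joint): Angle of the steel quarter-turn latch on the latch post, about the cradle's z through cradle point (28, 97) mm. 0: arm points to the cradle's +y, clear of the bar; 1.571: to -x, across the bar, at its stop; negative: further open. Stays where left. Arm 14 wide, 35 long, z 66 to 74: it passes over the tongue only when the bar is down and home.
- latch_knob (a point): Middle of the red upright round knob on the latch arm: 14 mm diameter, 22 mm tall (cradle z 78 to 100), 28 mm from the pivot; its y axis points along the arm.
- bar: Loose aluminium bar, 220 (y) x 24 (x) mm, 0.22 kg; origin: centre of underside. Rubber pad z 0-6, y +-50; bar z 6-18 from y -110 (thick end, to keeper) to 88.5; then a step down to the thin tongue z 6-12, y 88.5-110 (latch end). Black grip on top 16 (x) x 54 (y) mm, z 18-44. Lay it about 18 mm to +y of home, slide to -y.
- bracket: Loose black phone-clamp bracket, H-shaped, lying flat: 94 mm long (its x), 58 mm wide (y), 28 mm high, 0.06 kg; origin at the centre of the underside. Spine 24 mm wide (y), 10 mm high, between two jaws 12 mm thick (x 35 to 47 and -47 to -35). Take it by the spine. In the nest its length lies along the cradle's y, either way round.
- glue_bottle: White glue bottle with a needle, 32 mm diameter, 101 mm tall; bystander, origin under its centre.
- screwdriver: Red precision screwdriver, 144 mm; bystander.
- cutters: Blue side cutters, 106 mm; bystander.
- board: Small green circuit board, 75 x 26 mm; bystander.
Mind the look-alikes: they are no part of the job. What is shaped like the bracket but orange, pink or purple is not meant.

How it is judged:
By the outcome, as a careful person would: the job done as asked, in the order asked, and still so for the second after the job is handed in, with the robot touching nothing.
It also fails if it takes over 61 s, if anything falls off the work surface, if the arm or the gripper's body presses on something with over 40 N, if the wrist force passes 120 N, or if a joint passes its speed limit or range.

## Robot

A 6-joint arm with a two-finger parallel gripper is mounted at the origin on a cart in front of the work surface, level with it; the furniture and walls round the work are solid. World frame = base frame: x ahead of the robot, y to its left, z up, the work surface at z = 0. Lengths are in m, angles in rad, forces in N, time in s.
With the tool pointing down it reaches from about 0.35 to 0.85 m from the base axis. Payload 8.1 kg.
Tool frame: the origin (TCP) lies on the centre line of the jaws, within the pads' length; the fingertips stand robot.finger_overhang ahead of it and the grasp point (between the pads) lies 5 mm behind it (robot.finger_overhang is the distance from the TCP to the fingertips, in m); z points along the fingers, y is the direction in which the jaws open and shut (so a half turn about z gives the same grasp; the last joint's range is limited). The gripper opens to 93 mm and grips with 3 to 60 N. Pads are 15 mm wide; open, the fingers measure 128 mm over their backs; the gripper's body (75 mm by 188 mm) begins 65 mm behind the grasp point.
Start: joints at [1.029, 0.13, 1.488, -0, 1.523, -0.085], TCP at [0.265, 0.538, 0.233] pointing down, gripper open.
Joint ranges: [-2.96, 2.96], [-0.89, 2.26], [0.02, 2.5], [-1.34, 4.48], [0, 2.73], [-2.66, 2.66]. Speed limits (rad/s): [2.39, 2.39, 2.79, 3.14, 3.14, 3.14].

## Interface

Orientations are given as a rotation vector (axis times angle).
In Python, from plant import robot gives the robot as it stands. The module is installed in compiled form; this text tells all that it offers.
- The arm moves only by the tool carry_out, never from a script. Its argument "commands" is a list that holds one entry, the list of rows, each a list of 4 numbers: the shift along the tool's x, y, z in cm, then the turn about the tool's z in degrees. In form: [[[tx, ty, tz, roll], ...]]. A call has 1 to 20 rows; each row shifts and turns the commanded pose from where the row before left it, along the tool's axes as they then stand; what a row does not reach is not made up. A row lasts 1/12 s, in which the tool goes at most 41.7 mm and 7.16 degrees, less where a joint would pass 70% of its speed; a pose out of reach is approached as far as the arm can. A call is refused whole if a number of a shift passes 4.17 or a number of a turn 7.16, either way. A call with a gripper value outside its range is refused whole. "claw" is the finger opening in cm, from 0 to 9.3, set as the call begins (left out, the last holds). The fingers move at their own pace and stop on an object; "grip_force" is the grip in N (left out, the last holds). Time passes only in rows, so rows that do not move let the fingers close. It gives the time, the measured TCP pose, the force and the opening at its end, in the units of the state.
- robot.read_state(): the state, without advancing time (a new reading comes with each control period).
- robot.read_camera(name): name is "side" or "top" or "wrist"; returns the picture (384x512x3 uint8, red, green, blue); there is no depth.
- robot.camera_params(name): a dict with "mtx" (3x3 intrinsics, pixels), "R" (3x3) and "t" (3): a world point X has camera coordinates R X + t. Camera axes: x right, y down, z forward; pixel columns grow to the right and rows downward; lengths in m; the calibration is good to about 2 mm. A picture is of the moment at which its call begins: read the wrist's pose just before it. camera_params takes no time and is no camera call; for the wrist camera it gives the pose at the moment of the call.
- robot.close_job(): hands the job in, once; it reports no verdict.
The state is a dict: "t": time; "q": joint angles; "dq": joint speeds; "joint_torque": joint torques, N m; "tool_pos": TCP position; "orientation": TCP orientation; "force": force on the tool from outside, world axes, zero at the start; "wrist_torque": the same for the moment, N m; "opening": finger opening in m.
Only numpy, scipy, OpenCV 4.12 (cv2) and the standard library are available. Lean on these libraries where they do the work, as an engineer would, in place of code of your own. Each camera call takes 0.05 s, during which the arm holds its last target.

## Working session

There is one attempt and no reset: what is moved stays moved. The work goes in short steps, Python scripts to look and compute and a tool call to move; the robot and the scene stay as the last step left them, time stands still between calls to the robot, and variables do not carry over. Pictures are saved under pics/ and viewed, and the job is handed in when it is done.

Besides the shell and the picture viewer there is one more tool, called after "Request:" as name([rows], argument=value, ...), one row to a line, values as JSON. carry_out: Moves the arm, as the interface text tells. Its arguments: {"type":"object","properties":{"commands":{"type":"array","items":{"type":"array","items":{"type":"array","items":{"type":"number"}}}},"claw":{"type":"number"},"grip_force":{"type":"number"}},"required":["commands"]}

```bash
mkdir -p pics
cat > h.py <<'E'
import numpy as np, cv2
from plant import robot
def snap(name,fn):
    p=robot.camera_params(name); im=robot.read_camera(name)
    cv2.imwrite('pics/'+fn+'.png',im[:,:,::-1]); np.savez('pics/'+fn+'.npz',im=im,**{k:np.array(v) for k,v in p.items()}); return im
def load(fn): return np.load('pics/'+fn+'.npz')
def ray(fn,u,v,z):
    p=load(fn); d=p['R'].T@np.linalg.inv(p['mtx'])@[u,v,1]; c=-p['R'].T@p['t']
    return c+d*(z-c[2])/d[2]
def proj(fn,X):
    p=load(fn); c=(p['R']@np.atleast_2d(X).T).T+p['t']; c=c@p['mtx'].T; return c[:,:2]/c[:,2:]
E
python3 - <<'E'
from h import *
print(robot.read_state()); print(robot.finger_overhang)
for n in('top','side','wrist'): snap(n,n+'0'); print(n,robot.camera_params(n))
E
```

```text
{'t': 0.0, 'q': array([ 1.02861524e+00,  1.31150077e-01,  1.48929543e+00,  2.89031767e-06,
        1.52300829e+00, -8.54193234e-02]), 'dq': array([-2.84943642e-04,  3.92652095e-04,  1.00917899e-03, -3.67118773e-05,
        5.60275599e-05, -1.49071457e-04]), 'joint_torque': array([-4.68365033e-04, -5.59819651e+01, -4.91776264e+01,  7.67953880e-02,
        3.47616524e-02, -1.86290281e-04]), 'tool_pos': array([0.26432794, 0.53801843, 0.23158519]), 'orientation': array([-7.11128162e-01, -3.05945533e+00,  2.77879553e-03]), 'force': array([-0.30240069, -0.13586013,  0.3150899 ]), 'wrist_torque': array([-0.02341025, -0.01847085, -0.03909348]), 'opening': 0.09302731702569748}
0.014
top {'mtx': array([[377.5685004 ,   0.        , 252.84172757],
       [  0.        , 377.5685004 , 185.84976432],
       [  0.        ,   0.        ,   1.        ]]), 'R': array([[-0.02633406, -0.99964925, -0.00280918],
       [-0.9986236 ,  0.02643435, -0.04530051],
       [ 0.04535888,  0.00161237, -0.99896946]]), 't': array([0.03739918, 0.57030808, 1.27671234])}
side {'mtx': array([[403.16745223,   0.        , 253.45406914],
       [  0.        , 403.16745223, 189.93054791],
       [  0.        ,   0.        ,   1.        ]]), 'R': array([[ 0.91253943, -0.40839349, -0.02205779],
       [-0.18693945, -0.36852493, -0.91062781],
       [ 0.36376563,  0.83510726, -0.41263839]]), 't': array([-0.50490605,  0.17604509,  1.10270589])}
wrist {'mtx': array([[296.54542384,   0.        , 264.94100569],
       [  0.        , 296.54542384, 192.85992659],
       [  0.        ,   0.        ,   1.        ]]), 'R': array([[ 0.44172108,  0.89715172, -0.00113464],
       [ 0.85896354, -0.42255303,  0.2891895 ],
       [ 0.25896741, -0.12871571, -0.9572712 ]]), 't': array([-0.59933502, -0.03203611,  0.39064888])}
```

View pics/top0.png

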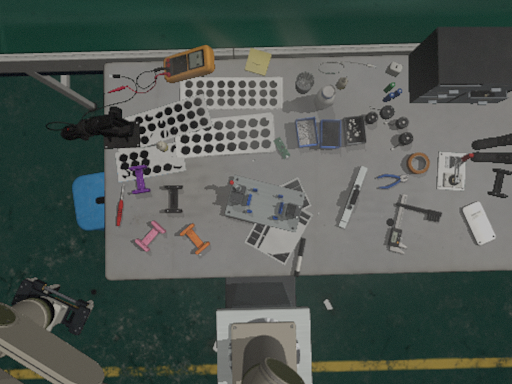

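View pics/side0.png

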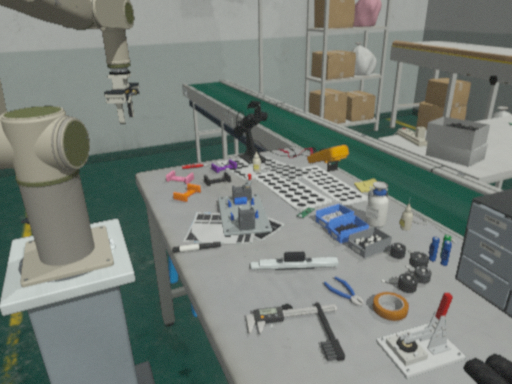

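View pics/wrist0.png

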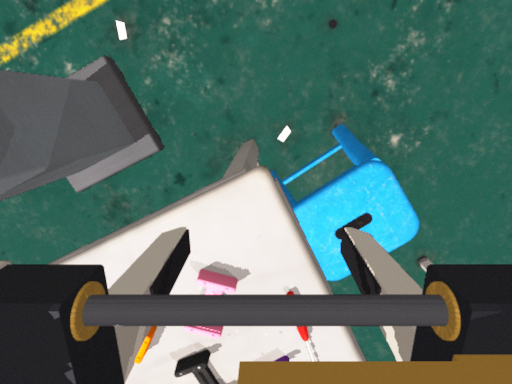

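Run:
```python
from h import *
im=load('top0')['im'][:,:,::-1]
a=cv2.resize(im[155:265,100:330],None,fx=3.4,fy=3.4,interpolation=cv2.INTER_CUBIC)
cv2.imwrite('pics/c1.png',a)
a=cv2.resize(im[150:260,320:512],None,fx=4,fy=4,interpolation=cv2.INTER_CUBIC)
cv2.imwrite('pics/c2.png',a)
im=load('side0')['im'][:,:,::-1]
a=cv2.resize(im[150:280,160:350],None,fx=4,fy=4,interpolation=cv2.INTER_CUBIC)
cv2.imwrite('pics/c3.png',a)
```

```text
(no output)
```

View pics/c1.png

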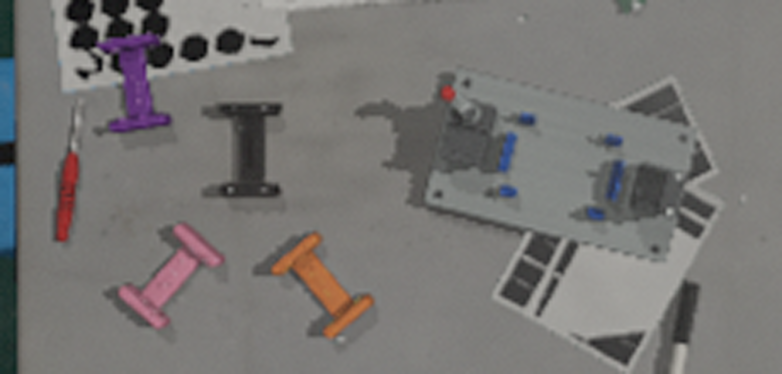

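View pics/c2.png

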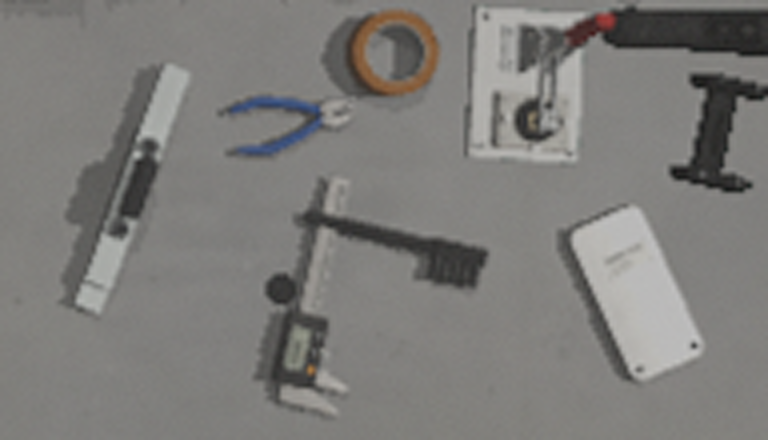

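View pics/c3.png

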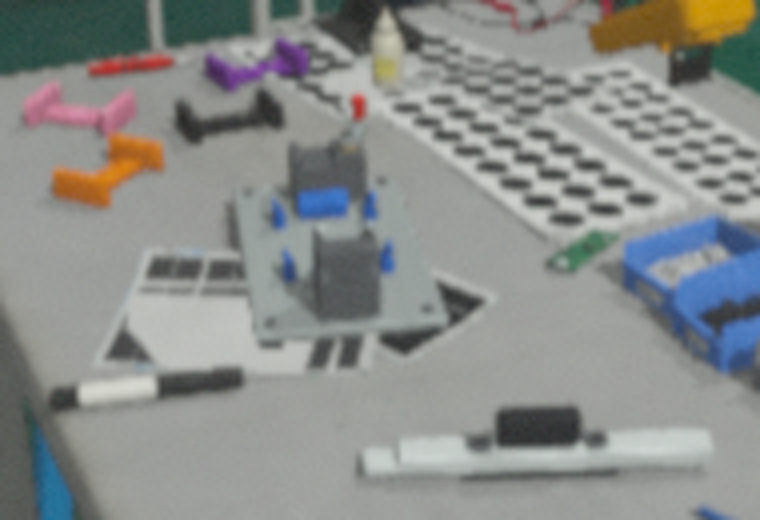

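```bash
cat >> h.py <<'E'
def fit2(loc,w):
    loc=np.array(loc)[:,:2]; w=np.array(w)[:,:2]; a=loc-loc.mean(0); b=w-w.mean(0)
    th=np.arctan2((a[:,0]*b[:,1]-a[:,1]*b[:,0]).sum(),(a*b).sum())
    R=np.array([[np.cos(th),-np.sin(th)],[np.sin(th),np.cos(th)]]); t=w.mean(0)-R@loc.mean(0)
    return th,t,(loc@R.T+t-w)
E
python3 - <<'E'
from h import *
c=lambda u,v:((u+.5)/3.4-.5+100,(v+.5)/3.4-.5+155)
pts=[(456,66),(697,130),(665,262),(427,205)]
loc=[(.07,.125),(.07,-.125),(-.07,-.125),(-.07,.125)]
w=[ray('top0',*c(*p),.022) for p in pts]
th,t,r=fit2(loc,w);print('cradle',np.degrees(th),t,r)
pts=[(218,106),(281,106),(281,194),(218,194)]
w=[ray('top0',*c(*p),.028) for p in pts];print('bracket',w,np.mean(w,0))
print('knob',ray('top0',*c(448,92),.1))
c=lambda u,v:((u+.5)/4-.5+320,(v+.5)/4-.5+150)
w=[ray('top0',*c(*p),z) for p,z in zip([(167,62),(190,72),(101,315),(75,304)],[.018,.018,.012,.012])]
print('bar',w); loc=[(-.012,-.11),(.012,-.11),(.012,.11),(-.012,.11)]
for l in (loc,[loc[1],loc[0],loc[3],loc[2]],):
  th,t,r=fit2(l,w);print(np.degrees(th),t,r)
print('grip',ray('top0',*c(139,190),.044))
E
```

```text
cradle -15.344614682922442 [ 0.51039708 -0.01618985] [[-0.0015049  -0.00021535]
 [ 0.00262122 -0.00276288]
 [-0.00234753 -0.00169249]
 [ 0.00123121  0.00467072]]
bracket [array([0.57846596, 0.32312022, 0.028     ]), array([0.57680869, 0.26051299, 0.028     ]), array([0.48957701, 0.26207187, 0.028     ]), array([0.49121713, 0.32448516, 0.028     ])] [0.5340172  0.29254756 0.028     ]
knob [0.58216875 0.09011949 0.1       ]
bar [array([ 0.63176224, -0.34931236,  0.018     ]), array([ 0.62269959, -0.36854371,  0.018     ]), array([ 0.41823608, -0.28654027,  0.012     ]), array([ 0.42811953, -0.26481101,  0.012     ])]
67.83451582213264 [ 0.52520436 -0.31730184] [[-0.00921449 -0.02060378]
 [ 0.00890295  0.02085392]
 [ 0.00962489  0.02185273]
 [-0.00931335 -0.02210288]]
67.77583213117666 [ 0.52520436 -0.31730184] [[-0.00019088  0.00151361]
 [-0.00020578 -0.0014721 ]
 [ 0.00060128 -0.00026466]
 [-0.00020462  0.00022315]]
grip [ 0.52321788 -0.31436405  0.044     ]
```

```bash
cat >> h.py <<'E'
from scipy.spatial.transform import Rotation as Ro
def go(xy,z,ang,q=0):
    """needed tool shift (cm) & roll (deg) from measured pose; ang = world angle of tool y (deg)"""
    s=robot.read_state(); R=Ro.from_rotvec(s['orientation']).as_matrix()
    a=np.degrees(np.arctan2(R[1,1],R[0,1])); d=np.array([xy[0],xy[1],z])-s['tool_pos']
    print('t',round(s['t'],2),'pos',s['tool_pos'].round(4),'yang',a.round(2),'F',s['force'].round(1),'op',round(s['opening'],4))
    print('shift cm in tool axes',(R.T@d*100).round(2),'roll',-(((ang-a)+180)%360-180))
    return R
E
python3 - <<'E'
from h import *
s=robot.read_state();R=Ro.from_rotvec(s['orientation']).as_matrix()
p=load('wrist0');c=-p['R'].T@p['t'];print('cam in tool',R.T@(c-s['tool_pos']),'axes',(R.T@p['R'].T).round(3))
print(proj('wrist0',[s['tool_pos']]), R)
go((.534,.2925),.2,89)
E
```

```text
cam in tool [ 8.18531460e-02 -1.09478870e-05 -1.50578861e-01] axes [[-0.001 -0.957 -0.289]
 [ 1.    -0.001 -0.   ]
 [-0.    -0.289  0.957]]
[[265.04682388 254.33951638]] [[-8.97451787e-01  4.41111948e-01 -7.33570769e-04]
 [ 4.41112541e-01  8.97450981e-01 -1.20940003e-03]
 [ 1.24863004e-04 -1.40896548e-03 -9.99999000e-01]]
t 0.15 pos [0.2644 0.5381 0.2318] yang 63.83 F [-0.  -0.6 -0.6] op 0.0928
shift cm in tool axes [-35.03 -10.15   3.19] roll -25.17487731653941
```

Request:
carry_out([
  [[-2.9,-0.85,0.27,0],[-2.9,-0.85,0.27,0],[-2.9,-0.85,0.27,0],[-2.9,-0.85,0.27,0],[-2.9,-0.85,0.27,0],[-2.9,-0.85,0.27,0],[-2.9,-0.85,0.27,0],[-2.9,-0.85,0.27,0],[-2.9,-0.85,0.27,0],[-2.9,-0.85,0.27,0],[-2.9,-0.85,0.27,0],[-2.9,-0.85,0.27,0],[0,0,0,-6.3],[0,0,0,-6.3],[0,0,0,-6.3],[0,0,0,-6.3],[0,0,0,0],[0,0,0,0]],
])

```text
t: 1.65
tool_pos: [0.5318, 0.2934, 0.1999]
orientation: [-0.032, -3.141, 0.0]
force: [-0.2, 0.9, 0.1]
opening: 0.0934
```

Run:
```python
from h import *
snap('wrist','w1'); go((.534,.2925),.2,89)
```

```text
t 1.7 pos [0.5318 0.2934 0.2   ] yang 88.8 F [ 0.2 -0.1 -0.1] op 0.0933
shift cm in tool axes [-0.22 -0.09 -0.  ] roll -0.1962385614597224
```

View pics/w1.png

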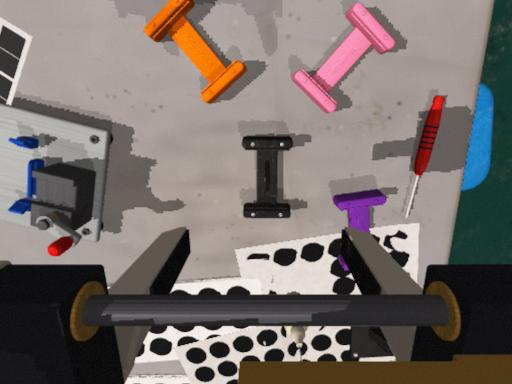

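Run:
```python
from h import *
im=load('w1')['im'][:,:,::-1]
cv2.imwrite('pics/w1c.png',cv2.resize(im[120:235,215:320],None,fx=5,fy=5,interpolation=cv2.INTER_CUBIC))
```

```text
(no output)
```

View pics/w1c.png

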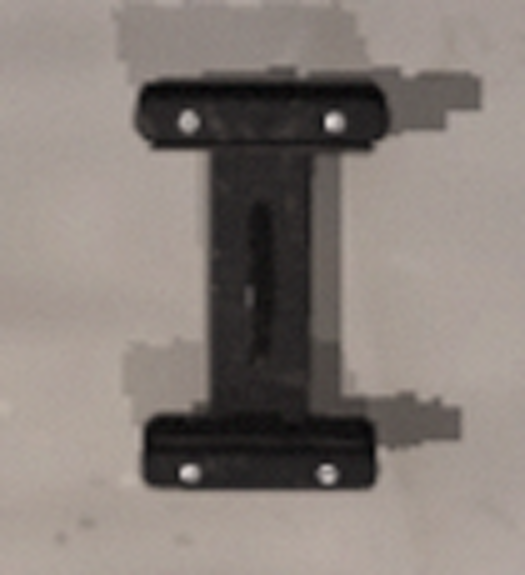

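Run:
```python
from h import *
c=lambda u,v:((u+.5)/5-.5+215,(v+.5)/5-.5+120)
for n,p,z in [('upin L',(155,148),.028),('upin R',(372,148),.028),('loout L',(150,488),.028),('loout R',(370,488),.028),('lo L',(143,468),.028),('lo R',(377,468),.028),('up L',(136,122),.028),('up R',(387,122),.028),('sp L',(210,280),.01),('sp R',(309,280),.01),('sL2',(211,180),.01),('sR2',(309,180),.01),('sL3',(209,400),.01),('sR3',(307,400),.01),('screws',(189,121),.028),('',(335,121),.028),('',(189,473),.028),('',(328,473),.028)]:
    print(n,ray('w1',*c(*p),z).round(4))
```

```text
upin L [0.4975 0.2735 0.028 ]
upin R [0.4985 0.3207 0.028 ]
loout L [0.5766 0.2692 0.028 ]
loout R [0.5777 0.3204 0.028 ]
lo L [0.5716 0.2677 0.028 ]
lo R [0.5728 0.322  0.028 ]
up L [0.4918 0.2696 0.028 ]
up R [0.4929 0.3239 0.028 ]
sp L [0.5315 0.284  0.01  ]
sp R [0.532  0.3073 0.01  ]
sL2 [0.5078 0.2849 0.01  ]
sR2 [0.5082 0.3076 0.01  ]
sL3 [0.5612 0.2829 0.01  ]
sR3 [0.5617 0.3065 0.01  ]
screws [0.4918 0.2811 0.028 ]
 [0.4924 0.3127 0.028 ]
 [0.5731 0.2784 0.028 ]
 [0.5738 0.3107 0.028 ]
```

Run:
```python
from h import *
go((.5316,.2957),.0165,88.35)
```

```text
t 1.7 pos [0.5318 0.2934 0.2   ] yang 88.8 F [ 0.2 -0.1 -0.1] op 0.0933
shift cm in tool axes [ 0.02  0.23 18.35] roll 0.4537614385403117
```

Request:
carry_out([
  [[0.02,0.23,3.0,0.45],[0,0,3.0,0],[0,0,3.0,0],[0,0,3.0,0],[0,0,3.0,0],[0,0,2.0,0],[0,0,1.0,0],[0,0,0.35,0],[0,0,0,0],[0,0,0,0],[0,0,0,0]],
], claw=9.3)

```text
t: 2.62
tool_pos: [0.5333, 0.2964, 0.0188]
orientation: [0.04, 3.138, 0.002]
force: [-0.7, -0.3, -0.1]
opening: 0.0931
```

Request:
carry_out([
  [[0,0,0,0],[0,0,0,0],[0,0,0,0],[0,0,0,0],[0,0,0,0],[0,0,0,0],[0,0,0,0],[0,0,0,0]],
], claw=1.5, grip_force=15)

```text
t: 3.28
tool_pos: [0.5317, 0.2957, 0.0166]
orientation: [-0.039, -3.141, 0.0]
force: [0.2, -0.3, 0.3]
opening: 0.0443
```

Request:
carry_out([
  [[0,0,0,0],[0,0,0,0],[0,0,0,0],[0,0,0,0],[0,0,0,0],[0,0,0,0]],
])

```text
t: 3.78
tool_pos: [0.5318, 0.2958, 0.0167]
orientation: [-0.039, -3.141, 0.0]
force: [-0.5, 0.4, -0.1]
opening: 0.0239
```

Request:
carry_out([
  [[0,0,-1,0],[0,0,-2.5,0],[0,0,-3,0],[0,0,-3,0],[0,0,-3,0],[0,0,-3,0],[0,0,-2.5,0],[0,0,0,0]],
])

```text
t: 4.45
tool_pos: [0.5348, 0.2972, 0.205]
orientation: [0.039, 3.132, 0.007]
force: [0.2, -0.1, 1.1]
opening: 0.0236
```

Run:
```python
from h import *
go((.5104,-.0162),.2,-15.3)
```

```text
t 4.45 pos [0.5348 0.2972 0.205 ] yang 88.58 F [ 0.2 -0.1  1.1] op 0.0236
shift cm in tool axes [  1.66 -31.39   0.34] roll 103.88160961551172
```

Request:
carry_out([
  [[0.2,-3.1,0,0],[0.2,-3.1,0,0],[0.2,-3.1,0,0],[0.2,-3.1,0,0],[0.2,-3.1,0,0],[0.2,-3.1,0,0],[0.2,-3.1,0,0],[0.2,-3.1,0,0],[0.2,-3.1,0,0],[0.2,-3.1,0,0],[0,0,0,6.9],[0,0,0,6.9],[0,0,0,6.9],[0,0,0,6.9],[0,0,0,6.9]],
])

```text
t: 5.7
tool_pos: [0.5038, -0.0138, 0.1967]
orientation: [-0.978, -2.985, 0.0]
force: [1.1, 0.6, -0.9]
opening: 0.0237
```

Request:
carry_out([
  [[0,0,0,6.9],[0,0,0,6.9],[0,0,0,6.9],[0,0,0,6.9],[0,0,0,6.9],[0,0,0,6.9],[0,0,0,6.9],[0,0,0,6.9],[0,0,0,6.9],[0,0,0,6.9],[0,0,0,0],[0,0,0,0],[0,0,0,0]],
])

```text
t: 6.78
tool_pos: [0.5039, -0.0136, 0.1967]
orientation: [-2.487, -1.919, 0.0]
force: [-0.5, 0.1, 0.3]
opening: 0.0235
```

Run:
```python
from h import *
im=snap('wrist','w2'); go((.5104,-.0162),.2,-15.3)
cv2.imwrite('pics/w2b.png',cv2.resize(im[:,:,::-1],(800,600),interpolation=cv2.INTER_CUBIC))
```

```text
t 6.83 pos [ 0.504  -0.0136  0.1968] yang -14.73 F [-0.1 -0.1 -0.6] op 0.0238
shift cm in tool axes [-0.08  0.68 -0.32] roll 0.5728870045180372
```

View pics/w2b.png

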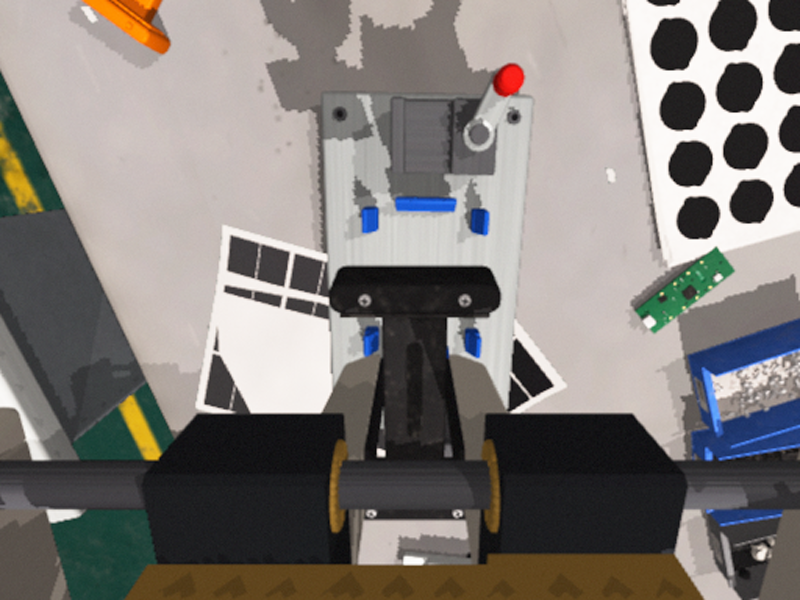

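Run:
```python
from h import *
im=load('w2')['im'][:,:,::-1]
cv2.imwrite('pics/w2c.png',cv2.resize(im[30:240,195:350],None,fx=5,fy=5,interpolation=cv2.INTER_CUBIC)[:600])
cv2.imwrite('pics/w2d.png',cv2.resize(im[120:240,195:350],None,fx=5,fy=5,interpolation=cv2.INTER_CUBIC))
```

```text
(no output)
```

View pics/w2c.png

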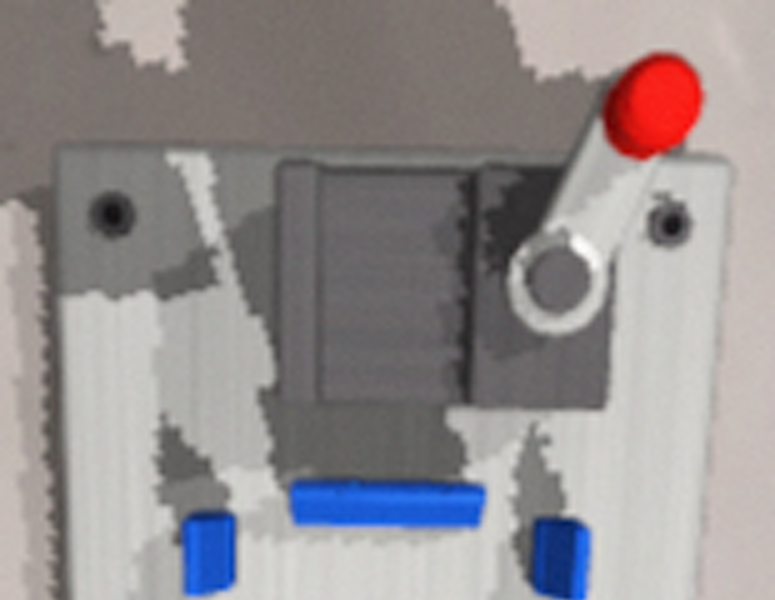

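View pics/w2d.png

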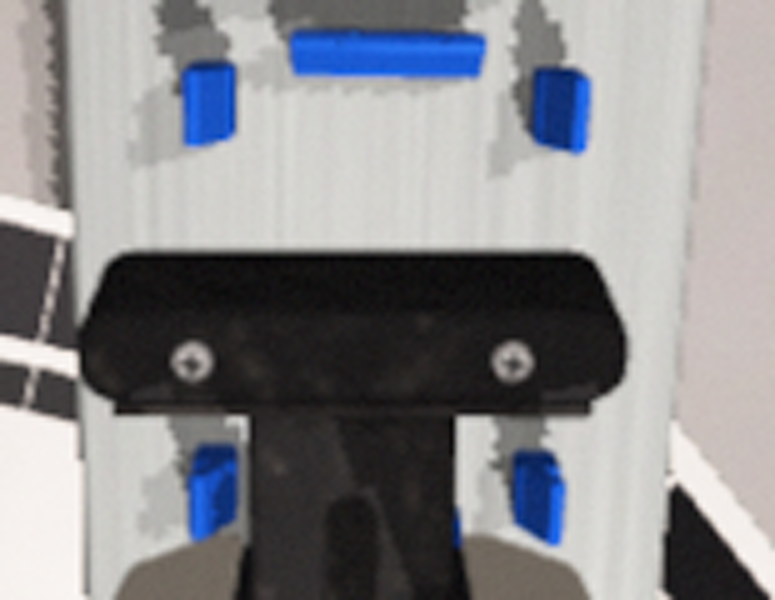

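```bash
cat >> h.py <<'E'
def cr(x0,y0,f): return lambda u,v:((u+.5)/f-.5+x0,(v+.5)/f-.5+y0)
E
python3 - <<'E'
from h import *
c=cr(195,30,5)
A=ray('w2',*c(55,145),.022);B=ray('w2',*c(732,158),.022); print(A,B,'ang of x',np.degrees(np.arctan2(*(B-A)[1::-1])),np.linalg.norm(B-A))
C=ray('w2',*c(62,540),.022);D=ray('w2',*c(712,540),.022);
for P,Q in((A,C),(B,D)): print('y axis ang-90',np.degrees(np.arctan2(*(P-Q)[1::-1]))-90)
H1=ray('w2',*c(112,215),.022);H2=ray('w2',*c(670,224),.022);print('holes',H1,H2,np.degrees(np.arctan2(*(H2-H1)[1::-1])),np.linalg.norm(H1-H2))
for z in (.074,.078,.08):print('pivot',z,ray('w2',*c(557,282),z))
print('ch L',[ray('w2',*c(321,v),.064) for v in(180,390)],'R',[ray('w2',*c(480,v),.064) for v in (180,390)])
print('post corners',[ray('w2',*c(*p),.064) for p in((278,161),(278,402),(610,406))])
print('knob',ray('w2',*c(661,98),.1))
for n,(u,v),z in(('cheek L top in',(233,512),.044),('cheek R',(538,518),.044),('stop',(290,480),.044),('stopR',(484,486),.044),('stop bottom L',(292,524),.022),('stop bottom R',(480,526),.022),):print(n,ray('w2',*c(u,v),z))
E
```

```text
[0.47661809 0.1219799  0.022     ] [0.6082491  0.08488982 0.022     ] ang of x -15.736406562923476 0.13675671357083657
y axis ang-90 -16.931494800819266
y axis ang-90 -13.738834854739196
holes [0.48380328 0.10650566 0.022     ] [0.5937083 0.0758495 0.022    ] -15.585555251259256 0.11410044975846655
pivot 0.074 [0.56166329 0.06986556 0.074     ]
pivot 0.078 [0.56110381 0.06979366 0.078     ]
pivot 0.08 [0.56082408 0.06975772 0.08      ]
ch L [array([0.52637198, 0.0972527 , 0.064     ]), array([0.51709526, 0.06279746, 0.064     ])] R [array([0.55355755, 0.0901082 , 0.064     ]), array([0.54534939, 0.05537115, 0.064     ])]
post corners [array([0.51985004, 0.10216741, 0.064     ]), array([0.50888508, 0.06275942, 0.064     ]), array([0.56786884, 0.04652178, 0.064     ])]
knob [0.57900714 0.09114359 0.1       ]
cheek L top in [0.49338106 0.04435633 0.044     ]
cheek R [0.55249861 0.02758683 0.044     ]
stop [0.50615144 0.04751059 0.044     ]
stopR [0.54342038 0.03649942 0.044     ]
stop bottom L [0.50284383 0.03716248 0.022     ]
stop bottom R [0.54209002 0.02640476 0.022     ]
```

Run:
```python
from h import *
s=robot.read_state();R=Ro.from_rotvec(s['orientation']).as_matrix();P=s['tool_pos']
z=P[2]+.0113
d=cr(195,120,5); b=cr(0,0,1.5625)
for u,v in(d(192,362),d(514,362),b(371,513),b(458,513)): print((R.T@(ray('w2',u,v,z)-P)*1000).round(1))
go((.5092,-.0160),.2,-15.4)
```

```text
[ 39.3 -16.8 -11.3]
[ 39.3  14.7 -11.3]
[-41.5 -16.9 -11.3]
[-41.5  14.8 -11.3]
t 6.83 pos [ 0.504  -0.0136  0.1968] yang -14.73 F [-0.1 -0.1 -0.6] op 0.0238
shift cm in tool axes [-0.1   0.56 -0.32] roll 0.6728870045180315
```

Request:
carry_out([
  [[0,0.67,2,0.7],[0,0,3,0],[0,0,3,0],[0,0,2.5,0],[0,0,1.5,0],[0,0,0.2,0],[0,0,0,0],[0,0,0,0],[0,0,0,0]],
])

```text
t: 7.58
tool_pos: [0.512, -0.0156, 0.0766]
orientation: [2.5, 1.898, 0.003]
force: [0.3, -0.3, -0.5]
opening: 0.0236
```

Run:
```python
from h import *
im=snap('wrist','w3'); go((.5092,-.0160),.2,-15.4)
cv2.imwrite('pics/w3c.png',cv2.resize(im[130:290,175:360,::-1],None,fx=4.2,fy=3.7,interpolation=cv2.INTER_CUBIC))
```

```text
t 7.63 pos [ 0.512  -0.0156  0.0766] yang -15.59 F [-0.6  0.4 -0.1] op 0.0238
shift cm in tool axes [ -0.11  -0.22 -12.34] roll -0.19474618799560517
```

View pics/w3c.png

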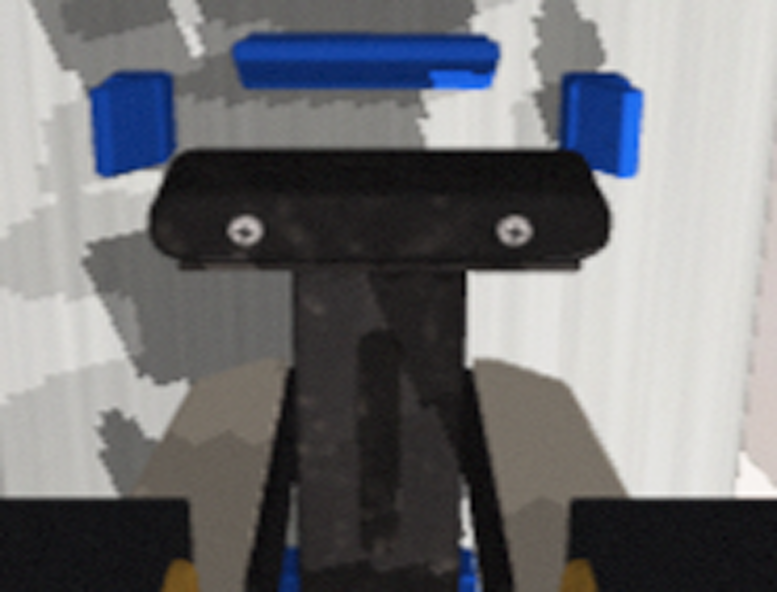

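Run:
```python
from h import *
s=robot.read_state();R=Ro.from_rotvec(s['orientation']).as_matrix();P=s['tool_pos']
p=robot.camera_params('wrist');c=-p['R'].T@p['t'];print('cam in tool now',R.T@(c-P),(R.T@p['R'].T).round(4))
p=load('w3');c=-p['R'].T@p['t'];print('cam in tool w3',R.T@(c-P))
p=load('w0' if 0 else 'w2');print('w2 cam',-p['R'].T@p['t'])
c=lambda u,v:((u+.5)/4.2-.5+175,(v+.5)/3.7-.5+130)
z=P[2]+.0113
for q in((246,230),(515,230)): print('screw',(R.T@(ray('w3',*c(*q),z)-P)*1000).round(1))
for q in((175,150),(562,150),(245,88),(492,88)): print('nest',(R.T@(ray('w3',*c(*q),.022)-P)*1000).round(1))
```

```text
cam in tool now [ 0.08092233 -0.00114064 -0.15070437] [[-7.000e-04 -9.574e-01 -2.888e-01]
 [ 1.000e+00 -8.000e-04  1.000e-04]
 [-3.000e-04 -2.888e-01  9.574e-01]]
cam in tool w3 [ 0.08092335 -0.00114303 -0.15070066]
w2 cam [0.52341826 0.0649511  0.34743577]
screw [ 39.4 -16.7 -11.3]
screw [ 39.4  14.7 -11.2]
nest [ 35.8 -35.5  54.5]
nest [35.7 29.6 54.7]
nest [ 47.7 -23.4  54.6]
nest [47.6 17.5 54.7]
```

Request:
carry_out([
  [[-0.05,-0.2,0.7,0],[0,0,0.8,0],[0,0,0.8,0],[0,0,0.6,0],[0,0,0.4,0],[0,0,0.25,0],[0,0,0.1,0],[0,0,0,0],[0,0,0,0],[0,0,0,0]],
])

```text
t: 8.47
tool_pos: [0.5085, -0.0153, 0.0384]
orientation: [-2.503, -1.899, 0.0]
force: [-2.5, 0.7, 2.8]
opening: 0.0238
```

Run:
```python
from h import *
im=snap('wrist','w4'); go((.5092,-.0160),.0387,-15.4)
cv2.imwrite('pics/w4c.png',cv2.resize(im[130:290,175:360,::-1],None,fx=4.2,fy=3.7,interpolation=cv2.INTER_CUBIC))
```

```text
t 8.52 pos [ 0.5085 -0.0153  0.0383] yang -15.62 F [-2.9  0.3  3.9] op 0.0236
shift cm in tool axes [-0.05  0.08 -0.04] roll -0.21987271602165492
```

View pics/w4c.png

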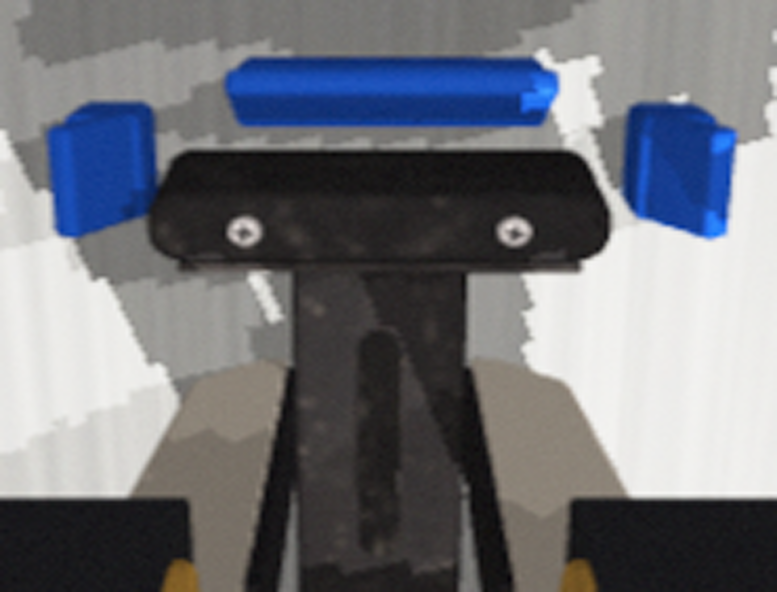

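Request:
carry_out([
  [[0,0.1,-0.03,0],[0,0,0,0],[0,0,0,0]],
])

```text
t: 8.77
tool_pos: [0.5097, -0.0157, 0.0384]
orientation: [2.503, 1.899, 0.0]
force: [-0.1, -0.5, -1.5]
opening: 0.0239
```

Request:
carry_out([
  [[0,0,0,0],[0,0,0,0],[0,0,0,0],[0,0,0,0],[0,0,0,0],[0,0,0,0],[0,0,-1,0],[0,0,-2,0],[0,0,-3,0],[0,0,-3,0],[0,0,-3,0],[0,0,-3,0],[0,0,-1,0],[0,0,0,0]],
], claw=6)

```text
t: 9.93
tool_pos: [0.5117, -0.0159, 0.203]
orientation: [2.499, 1.896, 0.008]
force: [0.3, -0.1, -0.3]
opening: 0.0601
```

Run:
```python
from h import *
im=snap('wrist','w5'); go((.5243,-.3163),.2,67.8)
cv2.imwrite('pics/w5b.png',cv2.resize(im[:,:,::-1],(800,600),interpolation=cv2.INTER_CUBIC))
```

```text
t 9.98 pos [ 0.5105 -0.0157  0.2001] yang -15.62 F [-1.1  0.3 -1. ] op 0.0604
shift cm in tool axes [-28.58   9.42   0.03] roll -83.41903806625515
```

View pics/w5b.png

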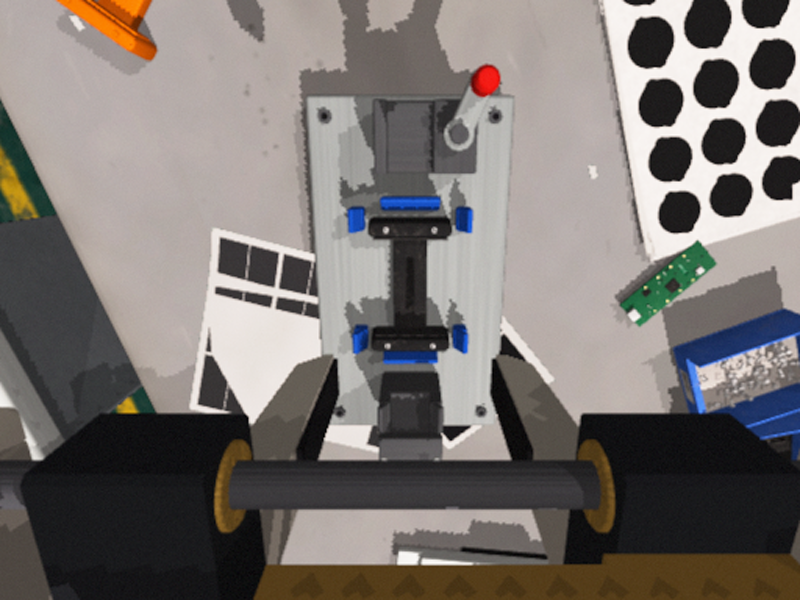

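Run:
```python
from h import *
im=load('w5')['im']; g=cv2.cvtColor(im,cv2.COLOR_RGB2GRAY)
t=[]
for u,v in((324,116),(495,116),(340,412),(481,411)):
    x=int(u/1.5625);y=int(v/1.5625); t.append(cv2.resize(g[y-10:y+11,x-10:x+11],(378,378),interpolation=cv2.INTER_CUBIC))
cv2.imwrite('pics/w5h.png',np.vstack([np.hstack(t[:2]),np.hstack(t[2:])])[:756,:756])
cv2.imwrite('pics/w5h.png',cv2.resize(cv2.imread('pics/w5h.png'),(588,588)))
```

```text
(no output)
```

View pics/w5h.png

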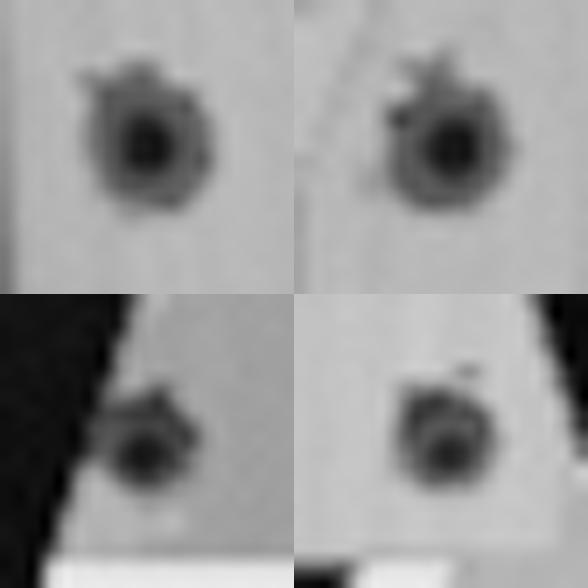

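Run:
```python
from h import *
w=[]
for (u,v),(a,b) in zip(((324,116),(495,116),(340,412),(481,411)),((146,147),(158,147),(146,153),(151,155))):
    x=int(u/1.5625)-10+(a+.5)/14-.5;y=int(v/1.5625)-10+(b+.5)/14-.5; w.append(ray('w5',x,y,.022))
w=np.array(w);print(w.round(4),w.mean(0))
for i,j in((0,1),(2,3),(2,0),(3,1)):
    d=w[j]-w[i];print(np.degrees(np.arctan2(d[1],d[0])),np.linalg.norm(d))
b=cr(0,0,1.5625)
q=[ray('w5',*b(*p),.05) for p in((386,230),(434,230),(390,346),(433,346))];print('bracket top screws',np.mean(q,0),np.array(q).round(4))
s=robot.read_state();R=Ro.from_rotvec(s['orientation']).as_matrix()
c=robot.camera_params('wrist');print(R.T@(-c['R'].T@c['t']-s['tool_pos']))
```

```text
[[ 0.4836  0.1067  0.022 ]
 [ 0.5939  0.0758  0.022 ]
 [ 0.4238 -0.1069  0.022 ]
 [ 0.5331 -0.1383  0.022 ]] [ 0.50859666 -0.01568104  0.022     ]
-15.623606196960939 0.11452090678886831
-16.013726661154024 0.1136768523787502
74.35953087727803 0.22180643590550225
74.14163935406589 0.22258230139491114
bracket top screws [ 0.50881865 -0.01751483  0.05      ] [[ 0.5043  0.0261  0.05  ]
 [ 0.5345  0.0176  0.05  ]
 [ 0.4836 -0.0528  0.05  ]
 [ 0.5128 -0.061   0.05  ]]
[ 0.08092057 -0.00114594 -0.15068702]
```

Request:
carry_out([
  [[-2.86,0.94,0,0],[-2.86,0.94,0,0],[-2.86,0.94,0,0],[-2.86,0.94,0,0],[-2.86,0.94,0,0],[-2.86,0.94,0,0],[-2.86,0.94,0,0],[-2.86,0.94,0,0],[-2.86,0.94,0,0],[-2.86,0.94,0,0],[0,0,0,-6.95],[0,0,0,-6.95],[0,0,0,-6.95],[0,0,0,-6.95],[0,0,0,-6.95],[0,0,0,-6.95]],
])

```text
t: 11.32
tool_pos: [0.5217, -0.3155, 0.1952]
orientation: [-1.653, -2.666, -0.001]
force: [0.1, 0.6, -0.3]
opening: 0.06
```

Request:
carry_out([
  [[0,0,0,-6.95],[0,0,0,-6.95],[0,0,0,-6.95],[0,0,0,-6.95],[0,0,0,-6.95],[0,0,0,-6.95],[0,0,0,0],[0,0,0,0],[0,0,0,0]],
])

```text
t: 12.07
tool_pos: [0.5224, -0.3159, 0.197]
orientation: [-0.611, -3.079, -0.002]
force: [1.4, -0.4, 0.6]
opening: 0.0604
```

Run:
```python
from h import *
im=snap('wrist','w6'); go((.5243,-.3163),.2,67.8)
cv2.imwrite('pics/w6b.png',cv2.resize(im[:,:,::-1],(800,600),interpolation=cv2.INTER_CUBIC))
```

```text
t 12.12 pos [ 0.5226 -0.316   0.1974] yang 67.58 F [-1.4 -0.3  0.8] op 0.0599
shift cm in tool axes [-0.17  0.04 -0.26] roll -0.22021748649243023
```

View pics/w6b.png

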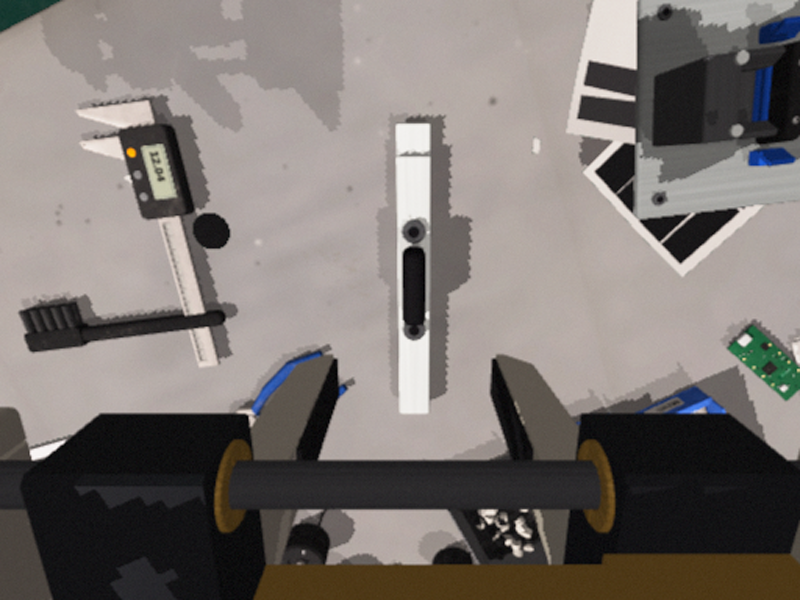

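Run:
```python
from h import *
im=load('w6')['im'][:,:,::-1]
cv2.imwrite('pics/w6c.png',cv2.resize(im[70:110,230:300],None,fx=8,fy=8,interpolation=cv2.INTER_CUBIC))
a=cv2.resize(im[70:108,235:295],None,fx=7,fy=7,interpolation=cv2.INTER_CUBIC)
b=cv2.resize(im[232:270,235:295],None,fx=7,fy=7,interpolation=cv2.INTER_CUBIC)
cv2.imwrite('pics/w6c.png',np.vstack([a,b]))
cv2.imwrite('pics/w6d.png',cv2.resize(im[130:225,230:300],None,fx=6,fy=6,interpolation=cv2.INTER_CUBIC))
```

```text
(no output)
```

View pics/w6c.png

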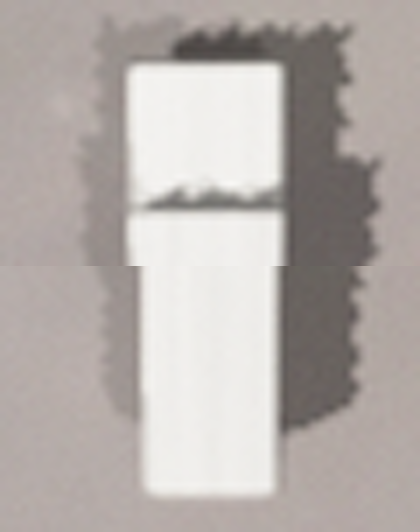

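View pics/w6d.png

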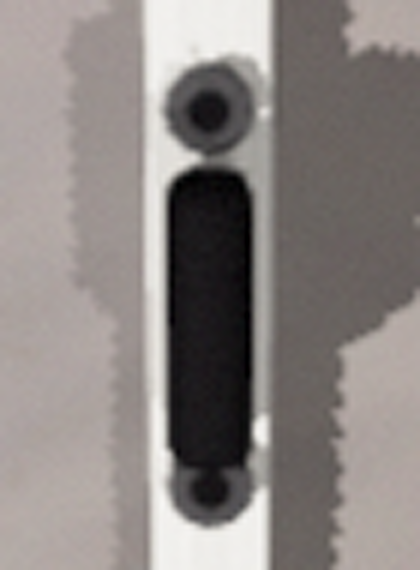

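Run:
```python
from h import *
s=robot.read_state();R=Ro.from_rotvec(s['orientation']).as_matrix();P=s['tool_pos']
a=cr(235,70,7); b=lambda u,v:a(u,v-266+7*162)
T=lambda q:(R.T@(q-P)*1000).round(1)
def pr(n,uv,z): print(n,T(ray('w6',*uv,z)))
pr('tongue L',a(128,63),.012);pr('tongue R',a(284,63),.012)
pr('step L',a(128,211),.018);pr('step R',a(284,211),.018)
pr('end L',b(144,496),.018);pr('end R',b(276,496),.018)
d=cr(230,130,6)
pr('scr1',d(209,110),.018);pr('scr2',d(210,488),.018)
pr('grip top',d(210,320),.044);pr('g',d(209,167),.044);pr('g',d(209,465),.044)
p=robot.camera_params('wrist');print('cam in tool',R.T@(-p['R'].T@p['t']-P))
```

```text
tongue L [107.2 -12.4 185.6]
tongue R [107.2  11.2 185.6]
step L [ 85.8 -12.5 179.5]
step R [ 85.7  11.2 179.6]
end L [-110.9  -12.2  179.2]
end R [-111.    11.4  179.2]
scr1 [ 34.7  -0.3 179.5]
scr2 [-39.7  -0.3 179.4]
grip top [  1.4  -0.2 153.4]
g [ 28.6  -0.3 153.5]
g [-25.7  -0.4 153.4]
cam in tool [ 8.18353424e-02  1.04580708e-04 -1.50680847e-01]
```

Request:
carry_out([
  [[-0.2,-0.03,2.5,0],[0,0,3,0],[0,0,3,0],[0,0,3,0],[0,0,2.5,0],[0,0,1.5,0],[0,0,0.8,0],[0,0,0,0],[0,0,0,0],[0,0,0,0],[0,0,0,0]],
])

```text
t: 13.03
tool_pos: [0.5259, -0.3182, 0.0375]
orientation: [0.605, 3.08, -0.002]
force: [0.8, 0.1, 0.8]
opening: 0.0596
```

Run:
```python
from h import *
go((.5243,-.3163),.0335,67.8)
```

```text
t 13.03 pos [ 0.5259 -0.3182  0.0375] yang 67.76 F [0.8 0.1 0.8] op 0.0596
shift cm in tool axes [0.22 0.12 0.4 ] roll -0.043861989056154016
```

Request:
carry_out([
  [[0,0,0.35,0],[0,0,0,0],[0,0,0,0],[0,0,0,0]],
])

```text
t: 13.37
tool_pos: [0.5248, -0.3174, 0.0322]
orientation: [0.606, 3.083, -0.0]
force: [0.5, 0.2, 0.4]
opening: 0.0599
```

Run:
```python
from h import *
R=go((.5243,-.3163),.0335,67.8)
im=snap('wrist','w7')
cv2.imwrite('pics/w7b.png',cv2.resize(im[:,:,::-1],(800,600),interpolation=cv2.INTER_CUBIC))
```

```text
t 13.37 pos [ 0.5248 -0.3174  0.0322] yang 67.77 F [0.5 0.2 0.4] op 0.0599
shift cm in tool axes [ 0.08  0.08 -0.13] roll -0.026001410627429777
```

View pics/w7b.png

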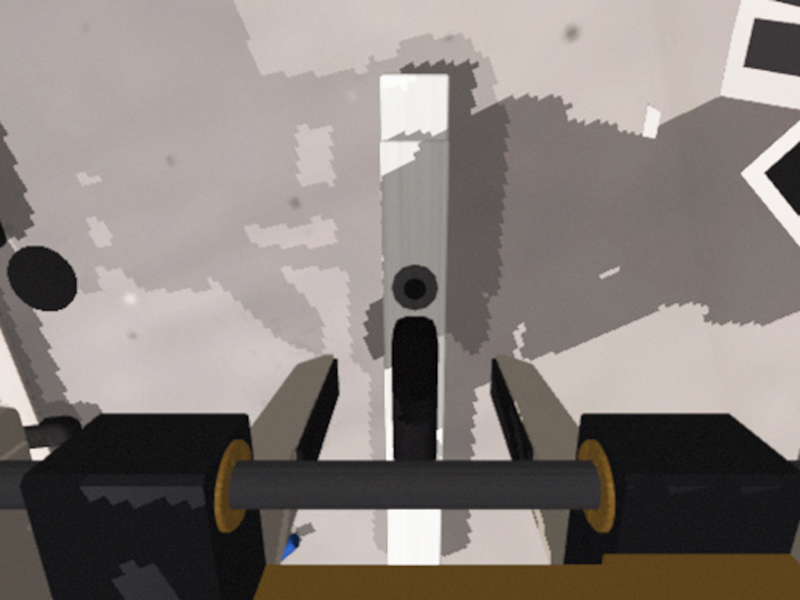

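Request:
carry_out([
  [[0,0,-0.15,0],[0,0,0,0],[0,0,0,0],[0,0,0,0],[0,0,0,0],[0,0,0,0],[0,0,0,0],[0,0,0,0],[0,0,0,0],[0,0,0,0],[0,0,0,0]],
], claw=0.8, grip_force=35)

```text
t: 14.33
tool_pos: [0.5247, -0.3173, 0.0335]
orientation: [-0.605, -3.083, -0.0]
force: [0.2, -0.9, -0.4]
opening: 0.0158
```

Run:
```python
from h import *
R=go((.5098,-.0152),.2,-15.7)
im=snap('wrist','w8'); s=robot.read_state(); P=s['tool_pos']
cv2.imwrite('pics/w8b.png',cv2.resize(im[:,:,::-1],(800,600),interpolation=cv2.INTER_CUBIC))
```

```text
t 14.33 pos [ 0.5247 -0.3173  0.0335] yang 67.78 F [ 0.2 -0.9 -0.4] op 0.0158
shift cm in tool axes [ 12.81  27.4  -16.65] roll 83.4779567009697
```

View pics/w8b.png

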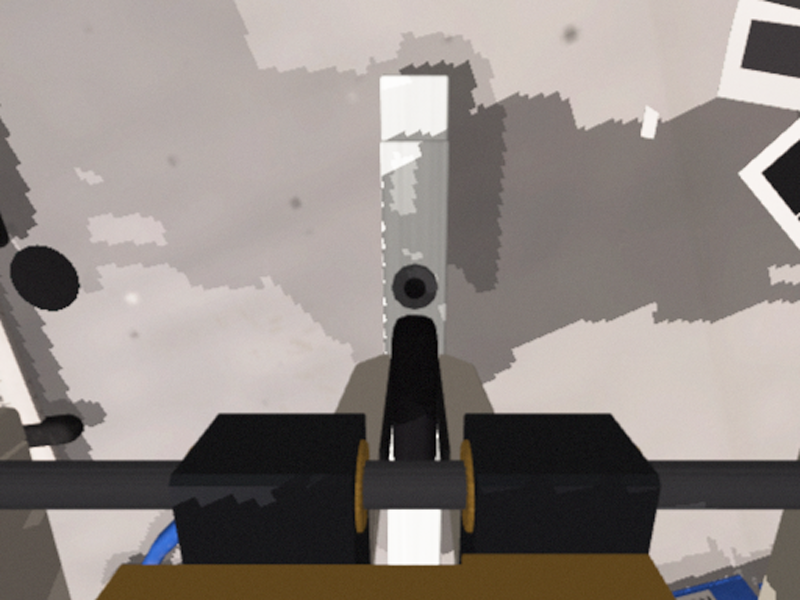

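Run:
```python
from h import *
s=robot.read_state();R=Ro.from_rotvec(s['orientation']).as_matrix();P=s['tool_pos']
b=cr(0,0,1.5625)
T=lambda q:(R.T@(q-P)*1000).round(1)
for u,v,z in((380,75.5,.012),(448,75.5,.012),(380,141,.018),(448,141,.018),(414,287,.018)): print(T(ray('w8',*b(u,v),z)))
```

```text
[109.7 -11.4  21.5]
[109.7  11.6  21.5]
[ 88.5 -11.5  15.5]
[88.5 11.6 15.5]
[37.3  0.  15.5]
```

Request:
carry_out([
  [[0,0,-1,0],[0,0,-2,0],[0,0,-2.7,0],[0,0,-2.7,0],[0,0,-2.7,0],[0,0,-2.7,0],[0,0,-1.9,0],[0,0,-0.8,0],[0,0,0,0]],
])

```text
t: 15.13
tool_pos: [0.5258, -0.3182, 0.2016]
orientation: [0.605, 3.079, -0.003]
force: [0.5, -0.0, -2.5]
opening: 0.0156
```

Run:
```python
from h import *
go((.5147,.0021),.2,-15.7)
```

```text
t 15.13 pos [ 0.5258 -0.3182  0.2016] yang 67.78 F [ 0.5 -0.  -2.5] op 0.0156
shift cm in tool axes [13.14 29.23  0.07] roll 83.48103275241016
```

Request:
carry_out([
  [[1.18,2.65,0,0],[1.18,2.65,0,0],[1.18,2.65,0,0],[1.18,2.65,0,0],[1.18,2.65,0,0],[1.18,2.65,0,0],[1.18,2.65,0,0],[1.18,2.65,0,0],[1.18,2.65,0,0],[1.18,2.65,0,0],[1.18,2.65,0,0],[0,0,0,6.4],[0,0,0,6.4],[0,0,0,6.4],[0,0,0,6.4],[0,0,0,6.4],[0,0,0,6.4],[0,0,0,6.4]],
])

```text
t: 16.63
tool_pos: [0.5135, 0.0017, 0.1962]
orientation: [-1.74, -2.612, 0.003]
force: [-0.4, -0.2, -3.5]
opening: 0.0158
```

Request:
carry_out([
  [[0,0,0,6.4],[0,0,0,6.4],[0,0,0,6.4],[0,0,0,6.4],[0,0,0,6.4],[0,0,0,6.7],[0,0,0,0],[0,0,0,0],[0,0,0,0],[0,0,0,0]],
])

```text
t: 17.47
tool_pos: [0.5145, 0.0016, 0.1979]
orientation: [-2.501, -1.9, 0.001]
force: [-0.0, -0.2, -2.1]
opening: 0.0159
```

Run:
```python
from h import *
go((.5147,.0021),.14,-15.7)
```

```text
t 17.47 pos [0.5145 0.0016 0.1979] yang -15.56 F [-0.  -0.2 -2.1] op 0.0159
shift cm in tool axes [0.06 0.01 5.79] roll 0.13974594670111173
```

Down to 0.13 for a look.

Request:
carry_out([
  [[0.05,0,1.5,0.14],[0,0,2.0,0],[0,0,2,0],[0,0,1.3,0],[0,0,0,0],[0,0,0,0],[0,0,0,0],[0,0,0,0],[0,0,0,0]],
])

```text
t: 18.22
tool_pos: [0.5159, 0.0019, 0.132]
orientation: [2.505, 1.893, 0.003]
force: [0.5, 0.2, -2.1]
opening: 0.0157
```

Run:
```python
from h import *
im=snap('wrist','w9'); go((.5147,.0021),.13,-15.7)
cv2.imwrite('pics/w9b.png',cv2.resize(im[:,:,::-1],(800,600),interpolation=cv2.INTER_CUBIC))
im=snap('side','s9')
cv2.imwrite('pics/s9b.png',cv2.resize(im[120:260,170:350,::-1],None,fx=4,fy=4,interpolation=cv2.INTER_CUBIC))
```

```text
t 18.27 pos [0.5158 0.002  0.1318] yang -15.85 F [-0.9 -0.1 -2. ] op 0.0162
shift cm in tool axes [-0.02 -0.1   0.18] roll -0.14795615483933489
```

View pics/w9b.png

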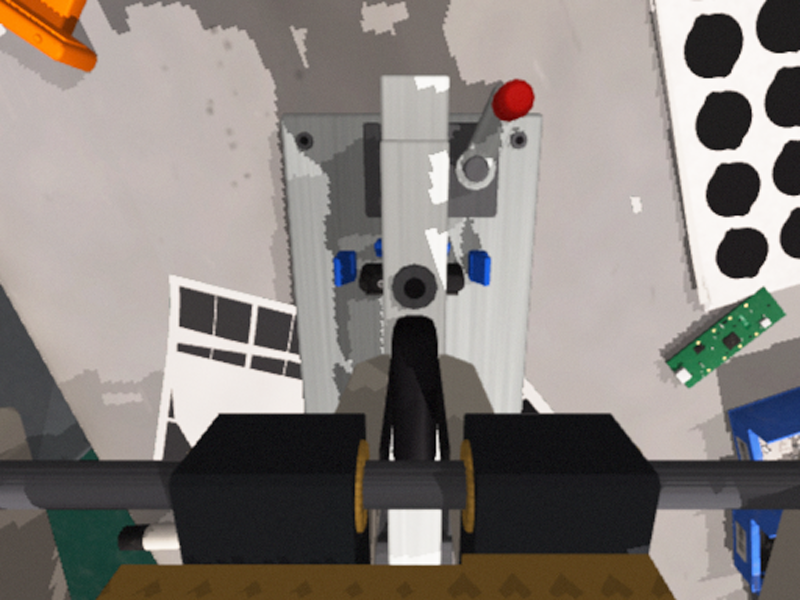

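View pics/s9b.png

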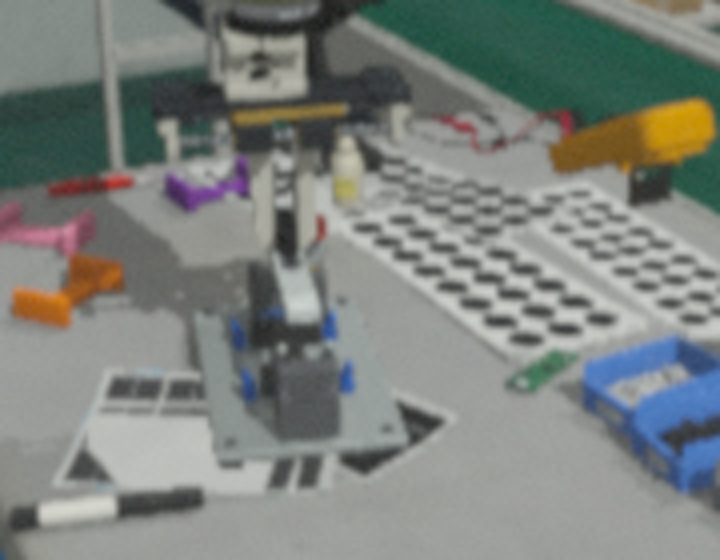

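Request:
carry_out([
  [[0,-0.1,1.0,0],[0,0,1.2,0],[0,0,0,0],[0,0,0,0],[0,0,0,0],[0,0,0,0],[0,0,0,0]],
])

```text
t: 18.9
tool_pos: [0.5143, 0.0023, 0.1089]
orientation: [2.506, 1.893, 0.001]
force: [-0.4, 0.4, -2.3]
opening: 0.0158
```

Run:
```python
from h import *
im=snap('wrist','w10'); go((.5147,.0021),.0855,-15.7)
cv2.imwrite('pics/w10b.png',cv2.resize(im[20:215,150:380,::-1],None,fx=3.4,fy=3,interpolation=cv2.INTER_CUBIC))
```

```text
t 18.95 pos [0.5143 0.0023 0.109 ] yang -15.86 F [ 0.5 -1.1 -2.4] op 0.0161
shift cm in tool axes [-0.01  0.04  2.35] roll -0.16137781894360614
```

View pics/w10b.png

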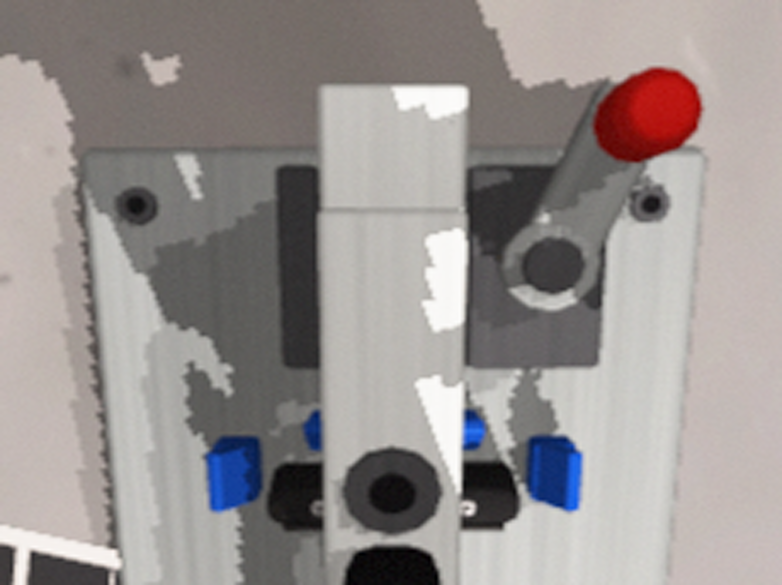

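Request:
carry_out([
  [[0,0.02,0.5,-0.25],[0,0,0.5,0],[0,0,0.5,0],[0,0,0.4,0],[0,0,0.25,0],[0,0,0.1,0],[0,0,0,0],[0,0,0,0],[0,0,0,0]],
])

```text
t: 19.7
tool_pos: [0.5144, 0.0022, 0.0862]
orientation: [2.502, 1.899, 0.0]
force: [-0.0, -0.4, -2.3]
opening: 0.0157
```

Run:
```python
from h import *
im=snap('wrist','w11'); go((.5147,.0021),.0855,-15.7)
cv2.imwrite('pics/w11b.png',cv2.resize(im[20:215,150:380,::-1],None,fx=3.4,fy=3,interpolation=cv2.INTER_CUBIC))
```

```text
t 19.75 pos [0.5144 0.0023 0.0862] yang -15.61 F [-0.4 -0.2 -2.8] op 0.0156
shift cm in tool axes [-0.01  0.04  0.07] roll 0.08721374506998814
```

View pics/w11b.png

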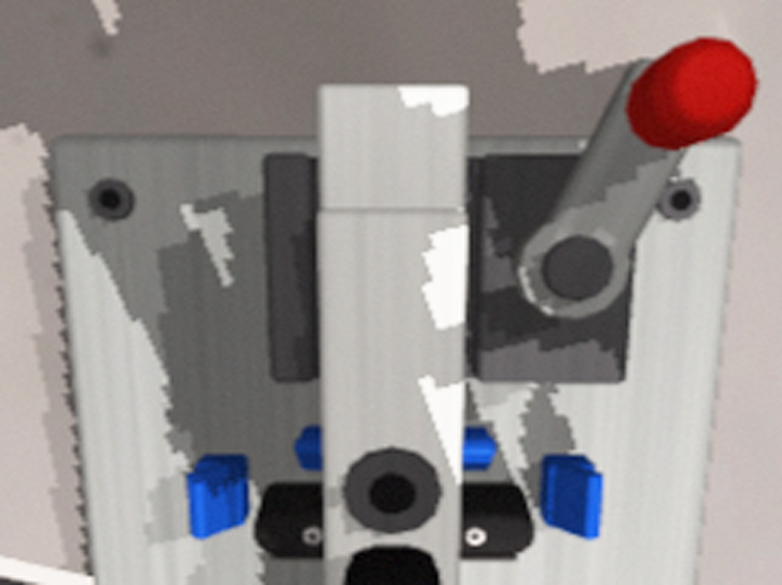

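Request:
carry_out([
  [[0,0.04,0.04,0],[-0.3,0,0,0],[-0.4,0,0,0],[-0.4,0,0,0],[-0.3,0,0,0],[-0.2,0,0,0],[-0.1,0,0,0],[0,0,0,0],[0,0,0,0],[0,0,0,0]],
])

```text
t: 20.58
tool_pos: [0.51, -0.0141, 0.0856]
orientation: [-2.503, -1.899, -0.0]
force: [0.5, -0.9, -2.6]
opening: 0.0153
```

Run:
```python
from h import *
go((.5098,-.0152),.0855,-15.7)
```

```text
t 20.58 pos [ 0.51   -0.0141  0.0856] yang -15.61 F [ 0.5 -0.9 -2.6] op 0.0153
shift cm in tool axes [-0.11  0.01  0.01] roll 0.08813410085051032
```

Nudge on till the end wall is felt.

Request:
carry_out([
  [[-0.1,0,0.02,0],[-0.05,0,0,0],[0,0,0,0],[0,0,0,0]],
])

```text
t: 20.92
tool_pos: [0.5096, -0.0157, 0.0855]
orientation: [2.503, 1.899, -0.0]
force: [-0.3, 1.3, -2.5]
opening: 0.0155
```

Request:
carry_out([
  [[-0.05,0,0,0],[0,0,0,0],[0,0,0,0]],
])

```text
t: 21.17
tool_pos: [0.5095, -0.0161, 0.0855]
orientation: [2.503, 1.899, 0.0]
force: [0.5, -0.0, -2.7]
opening: 0.0159
```

Request:
carry_out([
  [[-0.05,0,0,0],[0,0,0,0],[0,0,0,0]],
])

```text
t: 21.42
tool_pos: [0.5094, -0.0166, 0.0855]
orientation: [2.503, 1.899, 0.0]
force: [-1.1, 0.8, -2.5]
opening: 0.0155
```

Request:
carry_out([
  [[-0.05,0,0.03,0],[0,0,0,0],[-0.05,0,0,0],[0,0,0,0],[0,0,0,0]],
])

```text
t: 21.83
tool_pos: [0.5094, -0.0168, 0.0855]
orientation: [-2.502, -1.899, -0.002]
force: [0.8, 5.5, 1.3]
opening: 0.016
```

Run:
```python
from h import *
im=snap('wrist','w12'); go((.5098,-.0152),.0855,-15.7)
cv2.imwrite('pics/w12b.png',cv2.resize(im[20:215,150:380,::-1],None,fx=3.4,fy=3,interpolation=cv2.INTER_CUBIC))
```

```text
t 21.88 pos [ 0.5094 -0.0168  0.0855] yang -15.6 F [0.7 5.  0.3] op 0.0155
shift cm in tool axes [ 0.16 -0.01 -0.  ] roll 0.09963804167389867
```

View pics/w12b.png

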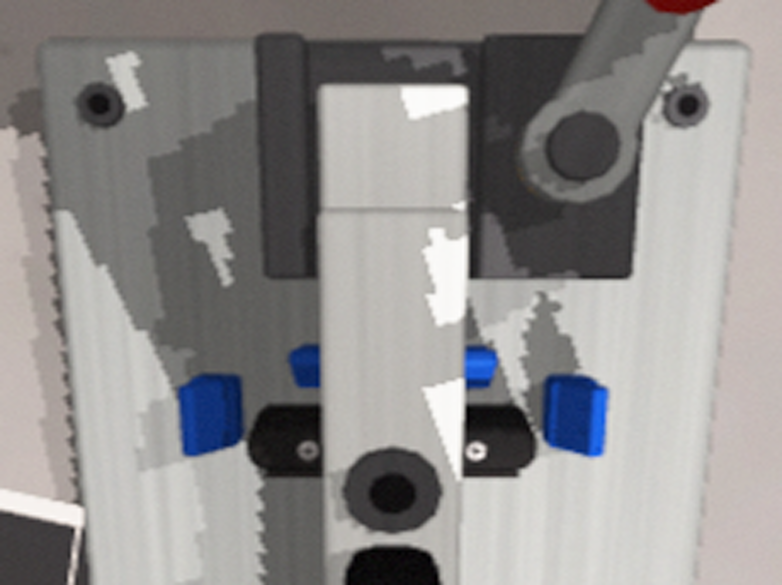

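Request:
carry_out([
  [[0,0,0,0],[0,0,0,0],[0,0,0,0],[0,0,0,0],[0,0,0,0],[0,0,-1,0],[0,0,-2,0],[0,0,-2,0],[0,0,-2,0],[0,0,-1.5,0],[0,0,0,0],[0,0,0,0],[0,0,0,0]],
], claw=5)

```text
t: 22.97
tool_pos: [0.5086, -0.0175, 0.1694]
orientation: [-2.502, -1.899, 0.001]
force: [-0.0, -0.7, -0.7]
opening: 0.0499
```

Run:
```python
from h import *
im=snap('wrist','w13'); go((.5098,-.0152),.2,-15.7)
cv2.imwrite('pics/w13b.png',cv2.resize(im[:,:,::-1],(800,600),interpolation=cv2.INTER_CUBIC))
```

```text
t 23.02 pos [ 0.5082 -0.0175  0.1688] yang -15.62 F [-0.8  0.  -0.3] op 0.05
shift cm in tool axes [ 0.27  0.08 -3.12] roll 0.08389745668009141
```

View pics/w13b.png

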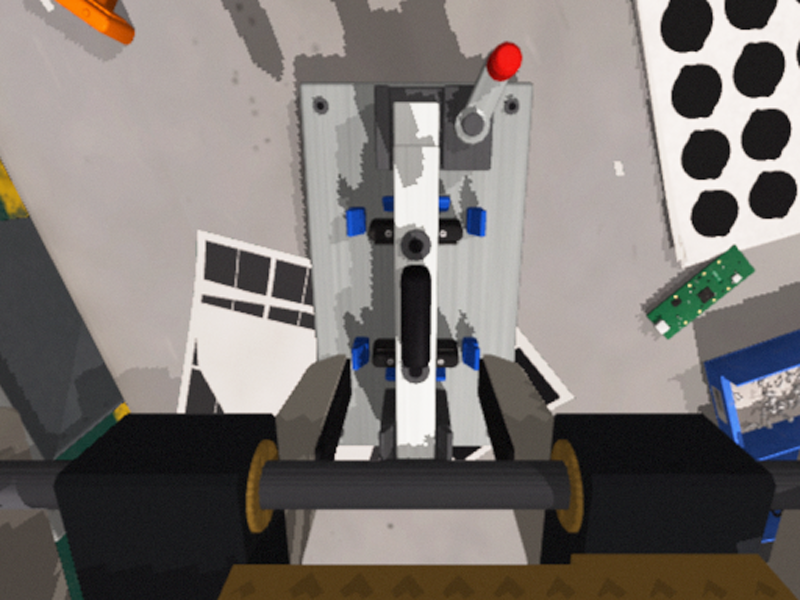

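Run:
```python
from h import *
go((.5804,.0919),.13,-38.5)
```

```text
t 23.02 pos [ 0.5082 -0.0175  0.1688] yang -15.62 F [-0.8  0.  -0.3] op 0.05
shift cm in tool axes [12.48  4.01  3.87] roll 22.883897456680103
```

Request:
carry_out([
  [[2.0,0.65,0,0],[2.5,0.8,0,0],[2.5,0.8,0,0],[2.5,0.8,0,0],[2.0,0.65,0,0],[0.98,0.31,0,0],[0,0,1,5.7],[0,0,1,5.7],[0,0,1,5.7],[0,0,0.8,5.8],[0,0,0,0],[0,0,0,0],[0,0,0,0],[0,0,0,0]],
])

```text
t: 24.18
tool_pos: [0.5815, 0.0916, 0.1327]
orientation: [2.828, 1.367, 0.001]
force: [0.8, 0.1, 0.2]
opening: 0.0501
```

Run:
```python
from h import *
im=snap('wrist','w14'); go((.5804,.0919),.13,-38.5)
cv2.imwrite('pics/w14b.png',cv2.resize(im[:,:,::-1],(800,600),interpolation=cv2.INTER_CUBIC))
im=snap('side','s14')
cv2.imwrite('pics/s14b.png',cv2.resize(im[120:260,170:350,::-1],None,fx=4,fy=4,interpolation=cv2.INTER_CUBIC))
```

```text
t 24.23 pos [0.5816 0.0917 0.1328] yang -38.41 F [-0.3 -0.   0.2] op 0.0501
shift cm in tool axes [-0.06 -0.11  0.28] roll 0.08510503986360618
```

View pics/w14b.png

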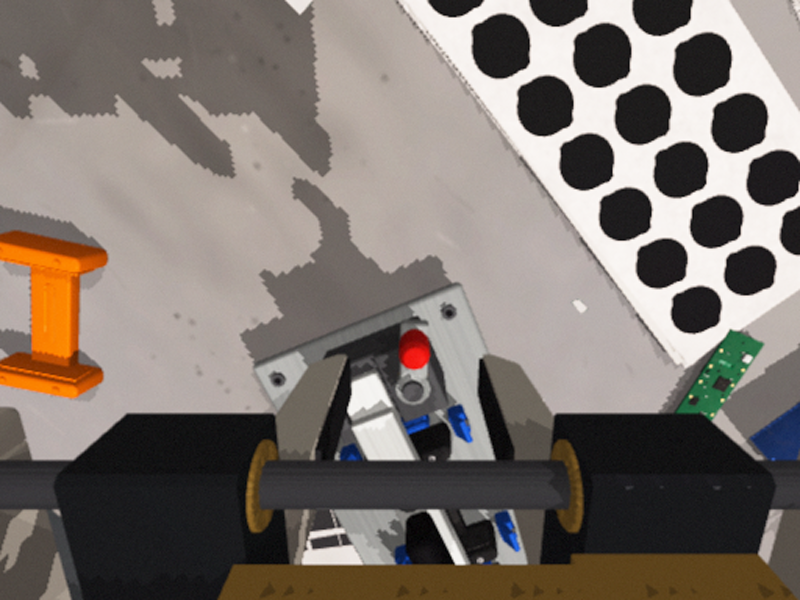

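View pics/s14b.png

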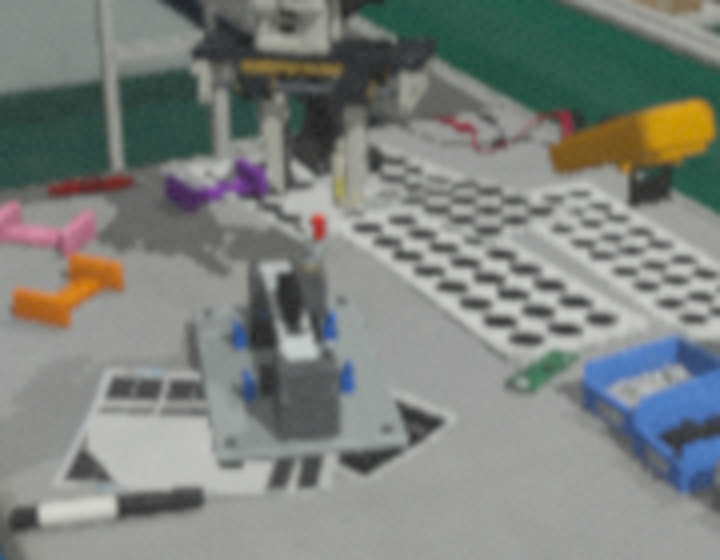

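Run:
```python
from h import *
s=robot.read_state();R=Ro.from_rotvec(s['orientation']).as_matrix();P=s['tool_pos']
b=cr(0,0,1.5625); p=robot.camera_params('wrist');print(R.T@(-p['R'].T@p['t']-P))
for u,v,z in((414,352,.1),(413,390,.078),(414,336,.1),(414,368,.1)):print((R.T@(ray('w14',*b(u,v),z)-P)*1000).round(1))
```

```text
[ 0.08047406 -0.00116887 -0.15068934]
[ 2.5 -1.3 32.9]
[-27.   -1.8  54.9]
[ 9.8 -1.3 32.9]
[-5.  -1.3 32.9]
```

Request:
carry_out([
  [[0.28,0,1.2,0],[0,0,1.2,0],[0,0,1.0,0],[0,0,0.35,0],[0,0,0,0],[0,0,0,0],[0,0,0,0]],
])

```text
t: 24.87
tool_pos: [0.5832, 0.094, 0.0949]
orientation: [2.83, 1.365, 0.0]
force: [0.9, -0.2, -0.8]
opening: 0.0501
```

Request:
carry_out([
  [[0,0,0,0],[0,0,0,0],[0,0,0,0],[0,0,0,0],[0,0,0,0],[0,0,0,0],[0,0,0,0],[0,0,0,0],[0,0,0,0]],
], claw=0.8, grip_force=15)

```text
t: 25.62
tool_pos: [0.5831, 0.094, 0.0947]
orientation: [2.83, 1.364, 0.0]
force: [0.6, 0.2, 0.7]
opening: 0.0133
```

Run:
```python
from h import *
im=snap('wrist','w15'); go((.5804,.0919),.094,-38.5)
cv2.imwrite('pics/w15b.png',cv2.resize(im[150:384,120:410,::-1],None,fx=2.5,fy=2.5,interpolation=cv2.INTER_CUBIC))
```

```text
t 25.67 pos [0.5831 0.094  0.0947] yang -38.51 F [ 0.9 -0.8 -0.1] op 0.0132
shift cm in tool axes [-0.33 -0.08  0.07] roll -0.011423580557959667
```

View pics/w15b.png

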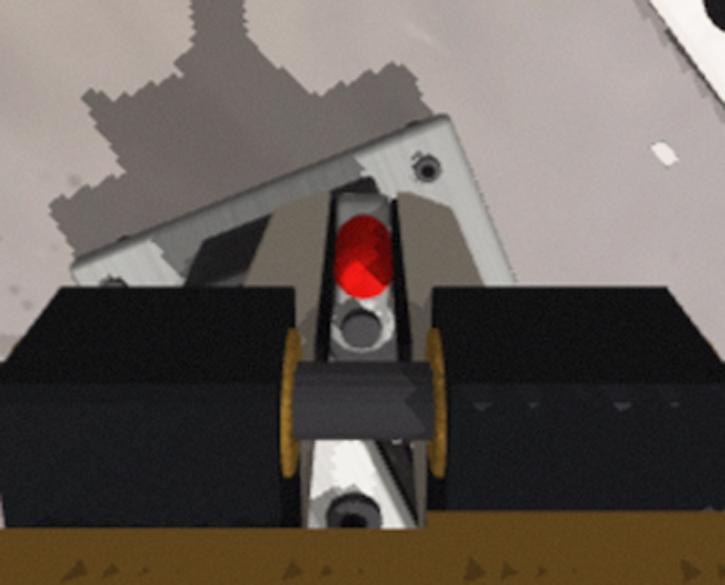

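Request:
carry_out([
  [[-0.01,-0.16,0,-3.1],[-0.02,-0.31,0,-6.2],[-0.02,-0.31,0,-6.2],[-0.02,-0.31,0,-6.2],[-0.02,-0.31,0,-6.2],[-0.02,-0.31,0,-6.2],[-0.02,-0.31,0,-6.2],[-0.02,-0.31,0,-6.2],[-0.01,-0.16,0,-3.1],[0,0,0,0],[0,0,0,0]],
])

```text
t: 26.58
tool_pos: [0.5587, 0.1006, 0.0947]
orientation: [-1.994, -2.425, -0.001]
force: [-3.8, 4.9, 4.2]
opening: 0.0135
```

Run:
```python
from h import *
im=snap('wrist','w16'); R=go((.5629,.0700),.094,0)
cv2.imwrite('pics/w16b.png',cv2.resize(im[150:384,120:410,::-1],None,fx=2.5,fy=2.5,interpolation=cv2.INTER_CUBIC))
```

```text
t 26.63 pos [0.5587 0.1006 0.0947] yang 11.11 F [-4.2  5.   3. ] op 0.0132
shift cm in tool axes [-3.09 -0.18  0.07] roll 11.113383767255698
```

View pics/w16b.png

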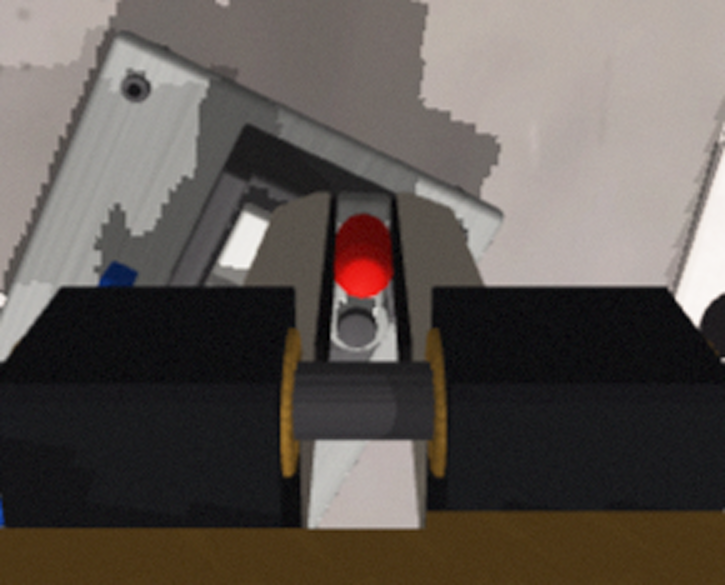

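Request:
carry_out([
  [[-0.01,-0.16,0,-3.1],[-0.02,-0.31,0,-6.2],[-0.02,-0.31,0,-6.2],[-0.02,-0.31,0,-6.2],[-0.02,-0.31,0,-6.2],[-0.02,-0.31,0,-6.2],[-0.02,-0.31,0,-6.2],[-0.02,-0.31,0,-6.2],[-0.02,-0.31,0,-6.2],[-0.01,-0.16,0,-3.1],[0,0,0,0],[0,0,0,0]],
])

```text
t: 27.63
tool_pos: [0.5362, 0.0843, 0.0945]
orientation: [-0.626, -3.073, -0.003]
force: [-13.0, 8.4, 10.4]
opening: 0.0132
```

Run:
```python
from h import *
im=snap('wrist','w17'); R=go((.5629,.0700),.094,74.35)
s=robot.read_state();print('F tool',R.T@s['force'])
cv2.imwrite('pics/w17b.png',cv2.resize(im[150:384,120:410,::-1],None,fx=2.5,fy=2.5,interpolation=cv2.INTER_CUBIC))
```

```text
t 27.68 pos [0.5362 0.0843 0.0946] yang 66.94 F [-13.4   8.2  10.6] op 0.0127
shift cm in tool axes [-3.02 -0.27  0.04] roll -7.41086116991039
F tool [ 15.59453466   2.25914412 -10.5250346 ]
```

View pics/w17b.png

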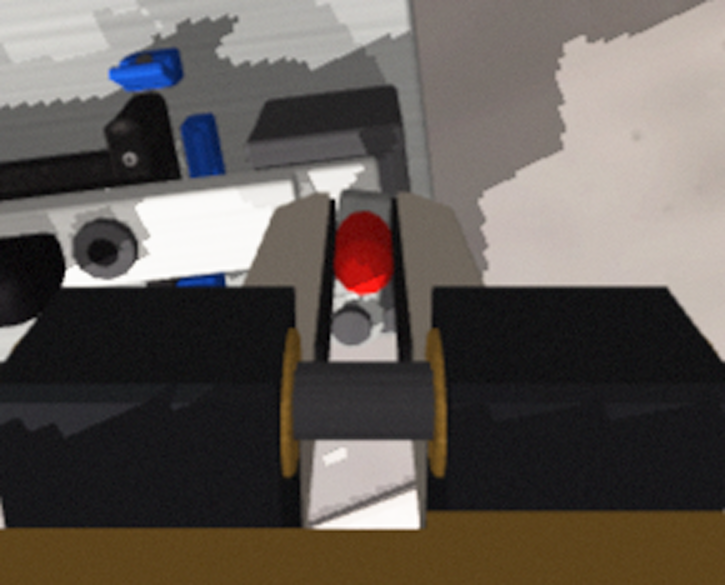

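Request:
carry_out([
  [[-0.1,-0.1,0,-2],[-0.02,-0.15,0,-3],[-0.02,-0.15,0,-3],[0,0,0,0],[0,0,0,0]],
])

```text
t: 28.1
tool_pos: [0.5355, 0.0799, 0.0943]
orientation: [-0.41, -3.108, -0.003]
force: [-14.1, 8.0, 10.8]
opening: 0.0131
```

Run:
```python
from h import *
im=snap('wrist','w18'); R=go((.5629,.0700),.094,74.35)
s=robot.read_state();print('F tool',R.T@s['force'])
cv2.imwrite('pics/w18b.png',cv2.resize(im[150:384,120:410,::-1],None,fx=2.5,fy=2.5,interpolation=cv2.INTER_CUBIC))
```

```text
t 28.15 pos [0.5355 0.0799 0.0943] yang 74.94 F [-15.9   7.9  10.6] op 0.0133
shift cm in tool axes [-2.9  -0.25  0.  ] roll 0.5892243187136046
F tool [ 17.44079398   3.53808909 -10.47242032]
```

View pics/w18b.png

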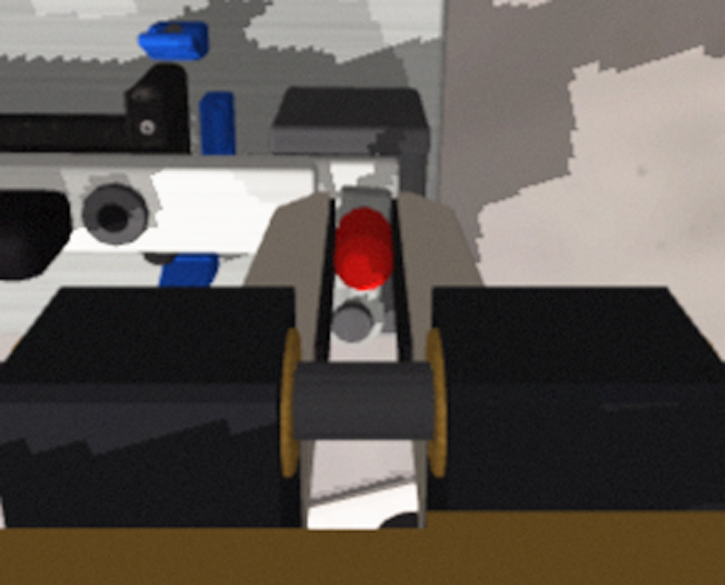

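Request:
carry_out([
  [[-0.15,-0.1,0,0],[0,-0.1,0,0],[0,0,0,0],[0,0,0,0]],
])

```text
t: 28.48
tool_pos: [0.5363, 0.0774, 0.0939]
orientation: [-0.411, -3.107, -0.002]
force: [-14.7, 6.4, 9.9]
opening: 0.0134
```

Run:
```python
from h import *
R=go((.5629,.0700),.094,74.35)
s=robot.read_state();print('F tool',R.T@s['force'])
```

```text
t 28.48 pos [0.5363 0.0774 0.0939] yang 74.93 F [-14.7   6.4   9.9] op 0.0134
shift cm in tool axes [-2.76 -0.02 -0.03] roll 0.5819669392531068
F tool [15.91018719  2.32015786 -9.81401402]
```

Request:
carry_out([
  [[0,-0.1,0,0],[0,0,0,0],[0,0,0,0]],
])

```text
t: 28.73
tool_pos: [0.5362, 0.0768, 0.0939]
orientation: [-0.411, -3.108, -0.004]
force: [-13.5, 9.8, 8.9]
opening: 0.0129
```

Request:
carry_out([
  [[0,-0.1,0,0],[0,0,0,0],[0,0,0,0]],
])

```text
t: 28.98
tool_pos: [0.5362, 0.0767, 0.094]
orientation: [-0.41, -3.108, -0.006]
force: [-12.0, 13.7, 8.4]
opening: 0.0136
```

Run:
```python
from h import *
im=snap('wrist','w19');R=go((.5629,.0700),.094,74.35)
s=robot.read_state();print('F tool',R.T@s['force'])
cv2.imwrite('pics/w19b.png',cv2.resize(im[150:384,120:410,::-1],None,fx=2.5,fy=2.5,interpolation=cv2.INTER_CUBIC))
```

```text
t 29.03 pos [0.5362 0.0767 0.0939] yang 74.95 F [-12.4  12.7   7.2] op 0.0131
shift cm in tool axes [-2.76  0.05 -0.02] roll 0.600783115550314
F tool [15.3196866   9.04646894 -7.08211506]
```

View pics/w19b.png

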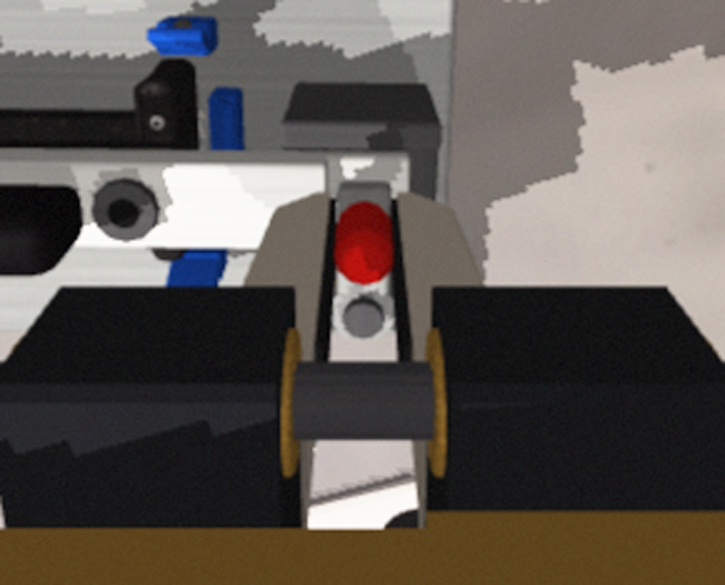

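Request:
carry_out([
  [[0,0,0,0],[0,0,0,0],[0,0,0,0],[0,0,0,0],[0,0,0,0],[0,0,-1,0],[0,0,-2,0],[0,0,-2,0],[0,0,-2,0],[0,0,-2,0],[0,0,-1,0],[0,0,0,0],[0,0,0,0]],
], claw=4.5)

```text
t: 30.12
tool_pos: [0.5394, 0.0736, 0.1951]
orientation: [0.413, 3.113, 0.0]
force: [0.1, 1.2, -0.7]
opening: 0.0446
```

Request:
carry_out([
  [[-2,0,-1,0],[-2.5,0,-1,0],[-2.5,0,0,0],[-2,0,0,0],[0,0,0,0],[0,0,0,0]],
])

```text
t: 30.62
tool_pos: [0.6252, 0.0499, 0.2119]
orientation: [-0.414, -3.11, 0.001]
force: [-0.0, 0.9, -0.3]
opening: 0.045
```

Run:
```python
from h import *
im=snap('wrist','w20');R=go((.5629,.0700),.094,74.35)
cv2.imwrite('pics/w20b.png',cv2.resize(im[:,:,::-1],(800,600),interpolation=cv2.INTER_CUBIC))
im=snap('side','s20')
cv2.imwrite('pics/s20b.png',cv2.resize(im[150:260,190:320,::-1],None,fx=5,fy=5,interpolation=cv2.INTER_CUBIC))
```

```text
t 30.67 pos [0.6247 0.0502 0.2124] yang 74.87 F [ 0.2  0.3 -0. ] op 0.045
shift cm in tool axes [ 6.44  0.3  11.86] roll 0.52398016189602
```

View pics/w20b.png

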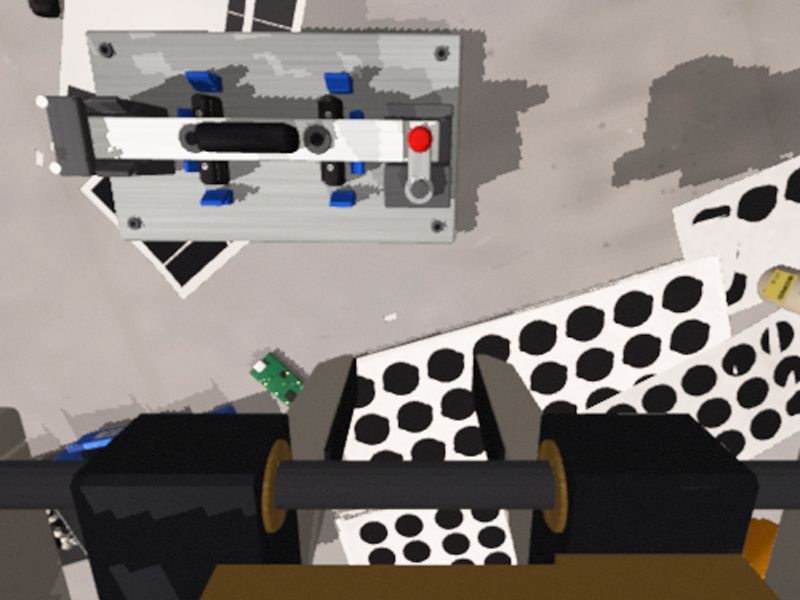

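View pics/s20b.png

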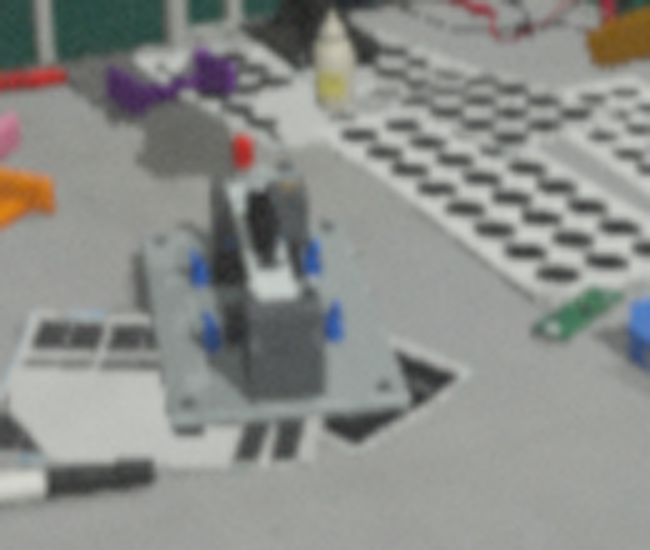

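Run:
```python
from h import *
b=cr(0,0,1.5625)
p=ray('w20',*b(418.5,188),.078);k=ray('w20',*b(420,139),.1);d=k-p
print('latch ang',np.degrees(np.arctan2(d[1],d[0]))-90+15.65,np.linalg.norm(d[:2]))
# bar screws axis & mid
s1=ray('w20',*b(317.5,137),.07);s2=ray('w20',*b(191,137),.07);e=s1-s2
print('bar yaw',np.degrees(np.arctan2(e[1],e[0]))-90,'pivot from bar mid along y',(p-(s1+s2)/2)[:2]@e[:2]/np.linalg.norm(e[:2]))
a=ray('w20',*b(439,135),.064);print('tongue end from pivot',(a-p)[:2]@e[:2]/np.linalg.norm(e[:2]))
robot.close_job()
```

```text
latch ang 89.25411957788748 0.026634289849631166
bar yaw -15.19668838920336 pivot from bar mid along y 0.09803393661400023
tongue end from pivot 0.012496179495850773
the job is handed in; nothing more can be done
```

The job is done and handed in at about 31 s. The black bracket is flat in the blue nest, and the bar lies over it with its thick end under the keeper roof. The latch is across the tongue at its stop.

- **Bracket:** I took it by the spine, lowered it until the floor gave about 3–4 N, and released it. The next picture showed it centred in the nest.
- **Bar:** I laid it 18 mm to +y and slid it to −y until the end wall pushed back with about 5 N.
- **Latch:** I swung the knob round until it stopped advancing and the force rose to about 9 N.

**Final checks:**
- The last pictures measured the latch at about 89° (90° expected).
- The bar's middle was 98 mm from the pivot, which fits it sitting 1 mm past nominal home, against the wall.
- The tongue end was 12.5 mm past the pivot (12 mm expected).
- The gripper is clear and reading no force.
- I touched nothing else on the bench, and nothing near the cradle looked moved.

**Disagreements:**
- The top and wrist cameras differed by up to about 3 mm on positions. The wrist camera's own calibration also shifted by about 1 mm between poses. I relied on close-up relative measurements and contact forces instead.
- The bar's yaw read −15.2° in the last picture, against about −15.6° for the cradle. That is within the error of the measurement.

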